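# Turn the cutting board and set out the take-away order

### The arm

A 6-joint arm with a two-finger parallel gripper is mounted at the origin on the work surface. World frame = base frame: x ahead of the robot, y to its left, z up, the work surface at z = 0. Lengths are in m, angles in rad, forces in N, time in s.
With the tool pointing down it reaches from about 0.35 to 0.85 m from the base axis. Payload 8.1 kg.
Tool frame: the origin (TCP) lies at the very end of the fingers, on their centre line; the grasp point (between the pads) lies robot.hold_point_z behind it (robot.hold_point_z is the distance from the TCP to the grasp point, in m); z points along the fingers, y is the direction in which the jaws open and shut (so a half turn about z gives the same grasp; the last joint's range is limited). The gripper opens to 93 mm and grips with 3 to 60 N. Pads are 15 mm wide; open, the fingers measure 128 mm over their backs; the gripper's body (75 mm by 188 mm) begins 65 mm behind the grasp point.
Start: joints at [1.12, 0.13, 1.488, -0, 1.523, -0.085], TCP at [0.215, 0.56, 0.184] pointing down, gripper open.
Joint ranges: [-2.96, 2.96], [-0.89, 2.26], [0.02, 2.5], [-1.34, 4.48], [0, 2.73], [-2.66, 2.66]. Speed limits (rad/s): [2.39, 2.39, 2.79, 3.14, 3.14, 3.14].

### API

Orientations are given as a rotation vector (axis times angle).
In Python, from plant import robot, cams gives the robot as it stands. The module is installed in compiled form; this text tells all that it offers.
- The arm moves only by the tool step_arm, never from a script. Its argument "deltas" is a list of rows, each an object with "offset": the shift along the tool's x, y, z in cm, a list of three; "roll": the turn about the tool's z in rad. In form: [{"offset": [x, y, z], "roll": roll}, ...]. A call has 1 to 12 rows; each row shifts and turns the commanded pose from where the row before left it, along the tool's axes as they then stand; what a row does not reach is not made up. A row lasts 1/8 s, in which the tool goes at most 62.5 mm and 10.7 degrees, less where a joint would pass 70% of its speed; a pose out of reach is approached as far as the arm can. A call with a gripper value outside its range is refused whole. "fingers" is the finger opening in cm, from 0 to 9.3, set as the call begins (left out, the last holds). The fingers move at their own pace and stop on an object; "grip_force" is the grip in N (left out, the last holds). Time passes only in rows, so rows that do not move let the fingers close. It gives the time, the measured TCP pose, the force and the opening at its end, in the units of the state.
- robot.read_state(): the state, without advancing time (a new reading comes with each control period).
- cams.read_camera(name): name is "scene" or "top"; returns a dict with "pixels" (384x512x3 uint8, red, green, blue), "fx", "fy", "cx", "cy" (pixels), "k1" (the pictures are not rectified: a ray, as slopes to the right and down, at radius r is drawn at 1 + k1 r^2 times it, then the intrinsics apply), "extrinsics" (4x4, takes a point from world to camera coordinates). Camera axes: x right, y down, z forward; pixel columns grow to the right and rows downward; lengths in m; the calibration is good to about 2 mm. A picture is of the moment at which its call begins. There is no depth.
- robot.close_job(): hands the job in, once; it reports no verdict.
Trained networks look in a picture, given as the dict that the camera call returned (one of the last four; its "shot" number tells which), for a name from the list of things; names that differ only in an ending like _2 or _b are one class to them, and where a whole thing is asked for, a point or a joint stands for the part that bears it (a point fixed in the world has none). Each returns a list of dicts, best first, with "score" (0 to 1); they miss things now and then, are a little off and sometimes report something else, mostly with a low value. They report only what shows in the picture. A call takes as long as a camera call. They do not tell look-alikes from the thing itself.
- cams.boxes_of(picture, thing): "xy" ([column, row] in pixels, amid what is visible of it).
- cams.silhouettes(picture, thing): "mask" (384x512 bool, what is visible of it) and "xy" ([column, row] in pixels, amid what is visible of it).
- cams.pinpoint(picture, thing): "xy" ([column, row] in pixels: a listed point, or the origin of a listed thing).
The state is a dict: "t": time; "q": joint angles; "dq": joint speeds; "joint_torque": joint torques, N m; "tool_pos": TCP position; "orientation": TCP orientation; "force": force on the tool from outside, world axes, zero at the start; "wrist_torque": the same for the moment, N m; "opening": finger opening in m.
Only numpy, scipy, OpenCV 4.12 (cv2) and the standard library are available. Lean on these libraries where they do the work, as an engineer would, in place of code of your own. Each camera call takes 0.05 s, during which the arm holds its last target. There are 200 camera calls.

### The job

Pull the orange lamp knob all the way up to its outer stop. With the lamp on, turn the cutting board over so that its green side is up, without dropping it, and leave it lying squarely and fully back on its stand; then stand every take-away box that is there upright on the green board, none sticking out over its rim. When the order is set out, push the lamp knob fully back in, and leave the bottle and the bowl as they are.

Things in the scene. Friction and masses are not known exactly. Their poses are not given: they have to be found in the camera images.
- stand: fixed metal stand on the counter: a flat shelf 220 (its x) by 300 (its y) mm, top 120 mm above the counter, shelf 22 mm thick, nothing projecting beyond its edges. Origin under its centre on the counter; its x axis points to the robot's left (+y, turned by up to 0.12 rad), so its right-hand long edge, over free counter, lies at its own x = -110 mm. It stands in a different place each time
- stand_top (a point): centre of the stand's top surface, axes as the stand's
- board: loose cutting board lying on the stand, 160 (its x) by 240 (its y) by 12 (its z) mm, about 0.35 kg, red on one face, green on the other. Origin at the centre of the green face; its z axis points from the green face to the red face. It starts red face up (z up) with its axes within 0.08 rad of the stand's, 0 to 30 mm to the right of the stand's centre, flat on the stand, its rims too wide to grip across. Turned over, its z axis points down and its origin lies on its upper face
- box1: loose closed kraft cardboard take-away box, 60 (its x) by 56 (its y) by 70 (its z) mm, about 0.15 kg, origin at the centre of its underside, z up. It starts upright on the counter to the left or right of the stand; it may be absent
- box2: loose closed kraft cardboard take-away box, 60 (its x) by 56 (its y) by 70 (its z) mm, about 0.15 kg, origin at the centre of its underside, z up. It starts upright on the counter to the left or right of the stand; it may be absent
- box3: loose closed kraft cardboard take-away box, 60 (its x) by 56 (its y) by 70 (its z) mm, about 0.15 kg, origin at the centre of its underside, z up. It starts upright on the counter to the left or right of the stand; it may be absent
- switchbox: fixed grey lamp switch box 100 by 90 mm and 50 mm high, on the counter to the robot's right; origin under its centre
- knob (a joint): travel in m of the orange lamp knob, straight up out of the top of the switch box: 0 = pushed in (lamp off), 0.020 = pulled out (lamp on), both ends are stops. It moves against about 4 N of friction and stays where it is left
- knob_top (a point): centre of the knob's flat top. The knob is an upright cylinder 34 mm across and 30 mm tall below this point, on a thin stem; its top is 86 mm above the counter when in, 106 mm when out
- sauce: yellow sauce bottle with a red cap, 56 mm across, 170 mm high, origin under its centre, to the rear right: leave alone
- bowl: small open steel bowl, 100 mm across, 80 mm high, origin under its centre, to the rear left: leave alone
There are look-alikes about, which are no part of the job. Leave any yellow look-alike of the box2 alone. What is shaped like the box3 but blue is not meant.

How it is judged:
By the outcome, as a careful person would: the job done as asked, in the order asked, and still so for the second after the job is handed in, with the robot touching nothing.
Of box1, box2, box3 only 2 to 3 are there at a start; the rules pass over those that are not, and their reading is None.
At some moment in a run one of box1, box2, box3 may be knocked a few centimetres aside while the robot is not near it.
It also fails if it takes over 210 s, if anything falls off the work surface, if the arm or the gripper's body presses on something with over 40 N, if the wrist force passes 120 N, or if a joint passes its speed limit or range.

## Working session

There is one attempt and no reset: what is moved stays moved. The work goes in short steps, Python scripts to look and compute and a tool call to move; the robot and the scene stay as the last step left them, time stands still between calls to the robot, and variables do not carry over. Pictures are saved under pics/ and viewed, about 12 in all and at most 16, crops included, and the job is handed in when it is done.

Besides the shell and the picture viewer there is one more tool, called after "Emit:" as a command line: name --argument value ..., lists and objects as JSON in quotes. step_arm: Moves the arm, as the interface text tells. Its arguments: {"type":"object","properties":{"deltas":{"type":"array"},"fingers":{"type":"number"},"grip_force":{"type":"number"}},"required":["deltas"]}

```bash
ls; mkdir -p pics; cat > h.py <<'E'
import numpy as np, cv2
from scipy.spatial.transform import Rotation as R
from plant import robot, cams
def ray(p,uv):
    u,v=uv; xd=np.array([(u-p['cx'])/p['fx'],(v-p['cy'])/p['fy']]); x=xd.copy()
    for _ in range(20): x=xd/(1+p['k1']*(x@x))
    E=np.array(p['extrinsics']); d=E[:3,:3].T@np.r_[x,1]; c=-E[:3,:3].T@E[:3,3]
    return c,d
def atz(p,uv,z):
    c,d=ray(p,uv); return c+d*(z-c[2])/d[2]
def proj(p,X):
    E=np.array(p['extrinsics']); q=E[:3,:3]@np.array(X)+E[:3,3]; s=q[:2]/q[2]; s=s*(1+p['k1']*(s@s))
    return np.array([s[0]*p['fx']+p['cx'],s[1]*p['fy']+p['cy']])
def save(p,n,crop=None,sc=1.5):
    im=p['pixels'][:,:,::-1]
    if crop: a,b,c,d=crop; im=im[b:d,a:c]
    cv2.imwrite('pics/'+n,cv2.resize(im,None,fx=sc,fy=sc,interpolation=cv2.INTER_CUBIC))
E
cat > a.py <<'E'
from h import *
np.set_printoptions(precision=3,suppress=True)
print(robot.hold_point_z, robot.read_state())
for n in ('scene','top'):
    p=cams.read_camera(n); save(p,n+'0.png')
    E=np.array(p['extrinsics']); print(n,'cam at',-E[:3,:3].T@E[:3,3],p['k1'],p['fx'])
    for t,z in (('stand_top',.12),('board',.12),('box1',0),('knob_top',.086),('sauce',0),('bowl',0),('switchbox',0)):
        for d in cams.pinpoint(p,t): print(t,np.array(d['xy']),round(d['score'],2),atz(p,d['xy'],z))
E
python3 a.py
```

```text
pics
0.0188 {'t': 0.0, 'q': array([ 1.12 ,  0.131,  1.489, -0.   ,  1.523, -0.085]), 'dq': array([-0.001,  0.   , -0.001,  0.001, -0.001, -0.   ]), 'joint_torque': array([  0.001, -55.981, -49.178,   0.077,   0.035,  -0.   ]), 'tool_pos': array([0.214, 0.56 , 0.183]), 'orientation': array([-0.571, -3.089,  0.003]), 'force': array([0.438, 0.158, 0.612]), 'wrist_torque': array([-0.045,  0.024, -0.035]), 'opening': 0.0932170838088913}
scene cam at [1.059 0.687 0.923] -0.02608617984636632 360.4139110112809
board [256.4 196.8] 0.62 [0.591 0.04  0.12 ]
board [179.  170.9] 0.55 [ 0.726 -0.22   0.12 ]
box1 [343.8 245.6] 0.92 [0.431 0.287 0.   ]
box1 [368.5 279. ] 0.9 [0.463 0.416 0.   ]
box1 [335.8 288.7] 0.87 [0.562 0.38  0.   ]
box1 [239.6 161.1] 0.86 [ 0.454 -0.26  -0.   ]
box1 [260.3 173.7] 0.62 [ 0.434 -0.148 -0.   ]
knob_top [205.3 160.7] 0.7 [ 0.609 -0.25   0.086]
knob_top [205.4 142.9] 0.6 [ 0.552 -0.344  0.086]
sauce [178.3 175.2] 0.81 [ 0.691 -0.335  0.   ]
bowl [273.  293.4] 0.58 [0.715 0.283 0.   ]
switchbox [207.6 161.3] 0.68 [ 0.557 -0.338  0.   ]
switchbox [271.3 293.3] 0.44 [0.719 0.28  0.   ]
top cam at [0.345 0.011 1.277] -0.03301032310166666 404.0189983572006
board [232.9 183.4] 0.6 [0.585 0.047 0.12 ]
box1 [156.6 240.3] 0.95 [0.43 0.29 0.  ]
box1 [131.8 201. ] 0.87 [0.555 0.373 0.   ]
box1 [297.3 231.8] 0.85 [ 0.452 -0.153  0.   ]
box1 [331.2 229.4] 0.73 [ 0.458 -0.261  0.   ]
box1 [351.2 160.8] 0.68 [ 0.683 -0.338 -0.   ]
box1 [122.  232.9] 0.62 [0.454 0.4   0.   ]
knob_top [366.5 194.6] 0.7 [ 0.554 -0.355  0.086]
sauce [352.3 159.6] 0.58 [ 0.687 -0.342  0.   ]
bowl [163.7 153.8] 0.86 [0.711 0.276 0.   ]
switchbox [359.1 202.3] 0.82 [ 0.544 -0.356  0.   ]
switchbox [165.4 153.3] 0.3 [0.712 0.27  0.   ]
```

View pics/scene0.png

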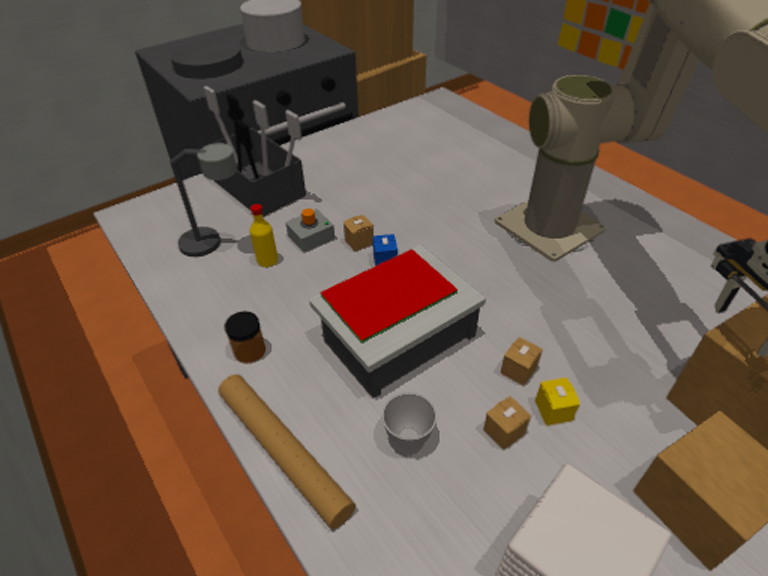

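View pics/top0.png

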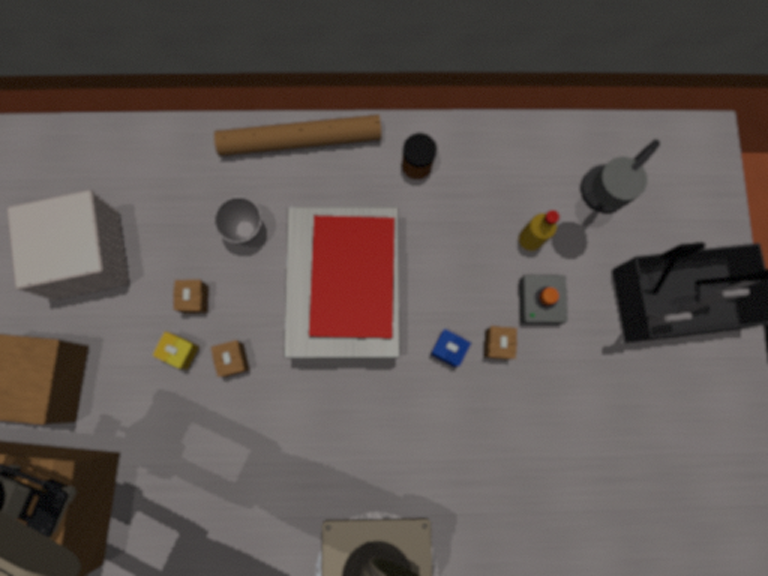

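```bash
cat >> h.py <<'E'
np.set_printoptions(precision=4,suppress=True)
def quad(p,mask,z):
    """min-area rectangle of a mask's outline mapped onto the plane z: centre, sizes, direction of long side"""
    c=max(cv2.findContours(mask.astype(np.uint8),cv2.RETR_EXTERNAL,cv2.CHAIN_APPROX_NONE)[0],key=cv2.contourArea)
    w=np.array([atz(p,q[0],z)[:2] for q in c],np.float32); (cx,cy),(a,b),_=r=cv2.minAreaRect(w*1000)
    k=cv2.boxPoints(r); e=max((k[1]-k[0],k[2]-k[1]),key=np.linalg.norm)
    return np.array([cx,cy]),sorted((a,b)),(np.arctan2(e[1],e[0])+np.pi/2)%np.pi-np.pi/2
def red(p):
    h=cv2.cvtColor(p['pixels'],cv2.COLOR_RGB2HSV); return ((h[...,0]<6)|(h[...,0]>174))&(h[...,1]>180)&(h[...,2]>60)
def green(p):
    h=cv2.cvtColor(p['pixels'],cv2.COLOR_RGB2HSV); return (abs(h[...,0].astype(int)-60)<22)&(h[...,1]>120)&(h[...,2]>40)
def big(m):
    n,l,s,_=cv2.connectedComponentsWithStats(m.astype(np.uint8)); return l==1+np.argmax(s[1:,4])
def tri(a,ua,b,ub):
    A=[];y=[]
    for p,u in ((a,ua),(b,ub)):
        c,d=ray(p,u); d/=np.linalg.norm(d); P=np.eye(3)-np.outer(d,d); A.append(P); y.append(P@c)
    return np.linalg.lstsq(np.vstack(A),np.hstack(y),rcond=None)[0]
def go(x,y,z,jaw=None):
    """total tool-frame offset (cm) and roll to reach TCP x,y,z (m), jaw axis at world yaw 'jaw' (mod pi)"""
    s=robot.read_state(); M=R.from_rotvec(s['orientation']).as_matrix(); o=M.T@(np.array([x,y,z])-s['tool_pos'])*100
    ry=np.arctan2(M[1,1],M[0,1]); out='tool_y yaw %.4f tilt %.4f q6 %.3f offset(cm) %s'%(ry,np.arccos(-M[2,2]),s['q'][5],o)
    if jaw is not None:
        d=(jaw-ry+np.pi/2)%np.pi-np.pi/2; out+=' roll %.4f (or %+.4f)'%(-d,-d+np.pi*(1 if d>0 else -1))
    print(out)
E
cat > b.py <<'E'
from h import *
s=cams.read_camera('scene'); t=cams.read_camera('top')
for p in (s,t):
    print('board',quad(p,big(red(p)),.132))
    for d in cams.silhouettes(p,'stand'): print('stand',d['score'],d['mask'].sum(),quad(p,d['mask'],.12))
    m=p['pixels'].astype(int); k=big((m[...,0]>150)&(m[...,1]>60)&(m[...,1]<130)&(m[...,2]<50)); ys,xs=np.nonzero(k); print('orange',k.sum(),xs.mean(),ys.mean(),atz(p,(xs.mean(),ys.mean()),.08))
    for n in ('board','box1'):
        for d in cams.silhouettes(p,n): print(n,round(d['score'],2),d['xy'],d['mask'].sum(),quad(p,d['mask'],.07))
print('knob tri',[tri(s,a['xy'],t,b['xy']) for a in cams.pinpoint(s,'knob_top')[:2] for b in cams.pinpoint(t,'knob_top')[:1]])
go(.553,-.35,.2,np.pi/2)
E
python3 b.py
```

```text
board (array([583.7824,  43.3535]), [159.72767639160156, 238.28903198242188], np.float32(-0.035456777))
stand 0.78 3750 (array([594.1141,  91.9274]), [277.5809631347656, 331.4623107910156], np.float32(-0.012320757))
orange 32 204.84375 141.15625 [ 0.5446 -0.3621  0.08  ]
board 0.95 [254.2, 195.0] 2825 (array([548.5592,  -5.7918]), [178.8525390625, 261.1385498046875], np.float32(-0.026330113))
box1 0.9 [370.1, 270.0] 726 (array([472.2546, 415.5927]), [83.57877349853516, 94.67208099365234], np.float32(1.124489))
box1 0.79 [256.1, 165.5] 237 (array([ 463.8412, -131.7338]), [53.6759147644043, 97.34283447265625], np.float32(1.016862))
box1 0.67 [336.6, 277.6] 700 (array([579.7476, 390.5803]), [70.91146850585938, 91.8896255493164], np.float32(0.017655969))
box1 0.57 [349.4, 235.4] 558 (array([456.8135, 308.8918]), [66.53132629394531, 103.8666763305664], np.float32(0.30565345))
box1 0.57 [238.3, 153.4] 390 (array([ 478.8639, -224.3262]), [76.44903564453125, 138.65093994140625], np.float32(1.0888289))
box1 0.44 [205.0, 143.9] 83 (array([ 547.4227, -358.805 ]), [31.732511520385742, 66.9116973
[... 550 characters left out ...]
float32(-0.108899474))
box1 0.78 [151.8, 241.5] 476 (array([429.3648, 286.2571]), [65.57196807861328, 66.24054718017578], np.float32(-1.3130122))
box1 0.67 [299.3, 231.1] 430 (array([ 445.0781, -151.7452]), [62.24071502685547, 63.9960823059082], np.float32(1.0731112))
box1 0.65 [127.5, 199.0] 489 (array([553.3456, 369.5244]), [67.41759490966797, 71.5370864868164], np.float32(1.5620936))
box1 0.56 [117.5, 231.1] 449 (array([445.923 , 394.3336]), [55.691829681396484, 73.81781005859375], np.float32(1.1521469))
knob tri [array([ 0.513 , -0.2896, -0.2432]), array([ 0.55  , -0.3668,  0.0795])]
tool_y yaw 1.2050 tilt 0.0000 q6 -0.085 offset(cm) [-64.1613 -72.9027  -1.6155] roll -0.3658 (or +2.7758)
```

Emit:
step_arm --deltas '[{"offset":[-4,-4.55,-0.1]},{"offset":[-4,-4.55,-0.1]},{"offset":[-4,-4.55,-0.1]},{"offset":[-4,-4.55,-0.1]},{"offset":[-4,-4.55,-0.1]},{"offset":[-4,-4.55,-0.1]},{"offset":[-4,-4.55,-0.1]},{"offset":[-4,-4.55,-0.1]},{"offset":[-4,-4.55,-0.1]},{"offset":[-4,-4.55,-0.1]},{"offset":[-4,-4.55,-0.1]},{"offset":[-4,-4.55,-0.1]}]' --fingers 7

```text
schema error: expected keys offset, roll
```

Emit:
step_arm --deltas '[{"offset":[-4,-4.55,0]},{"offset":[-4,-4.55,0]},{"offset":[-4,-4.55,0]},{"offset":[0,0,0],"roll":-0.18},{"offset":[0,0,0],"roll":-0.186},{"offset":[0,0,0]}]'

```text
schema error: expected keys offset, roll
```

```bash
cat > c.py <<'E'
from h import *
s=cams.read_camera('scene'); t=cams.read_camera('top'); print(robot.read_state()['tool_pos'],robot.read_state()['t'])
def og(p):
    h=cv2.cvtColor(p['pixels'],cv2.COLOR_RGB2HSV); return (abs(h[...,0].astype(int)-11)<4)&(h[...,1]>200)&(h[...,2]>120)
for p,n,c in ((s,'ks',(150,90,290,200)),(t,'kt',(290,140,430,260))):
    m=og(p).astype(np.uint8); k,l,st,ce=cv2.connectedComponentsWithStats(m)
    for i in range(1,k):
        if st[i,4]>15 and c[0]<ce[i][0]<c[2] and c[1]<ce[i][1]<c[3]: print(n,st[i],ce[i],atz(p,ce[i],.078))
    print([ (np.round(d['xy'],1),round(d['score'],2)) for d in cams.pinpoint(p,'knob_top')])
a=s['pixels'][90:200,150:290,::-1]; b=t['pixels'][140:250,290:430,::-1]
cv2.imwrite('pics/k1.png',cv2.resize(np.hstack([a,b]),None,fx=2.8,fy=2.8,interpolation=cv2.INTER_CUBIC))
E
python3 c.py
```

```text
[0.2146 0.5603 0.1838] 1.45
[(array([203.2, 146. ]), 0.48)]
kt [362 193   9   9  56] [366.3393 196.75  ] [ 0.5491 -0.3567  0.078 ]
[(array([368.3, 195.5]), 0.56)]
```

View pics/k1.png

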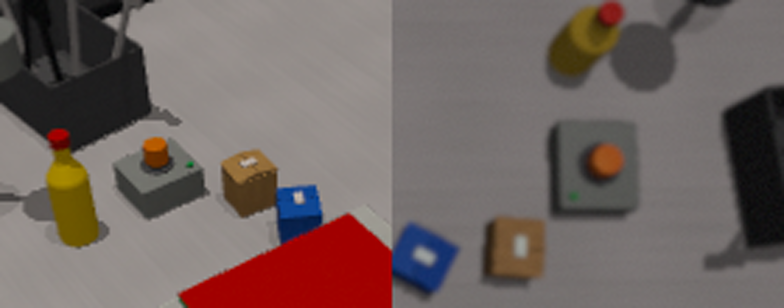

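Emit:
step_arm --deltas '[{"offset":[-4,-4.55,-0.1],"roll":0},{"offset":[-4,-4.55,-0.1],"roll":0},{"offset":[-4,-4.55,-0.1],"roll":0},{"offset":[-4,-4.55,-0.1],"roll":0},{"offset":[-4,-4.55,-0.1],"roll":0},{"offset":[-4,-4.55,-0.1],"roll":0},{"offset":[-4,-4.55,-0.1],"roll":0},{"offset":[-4,-4.55,-0.1],"roll":0},{"offset":[-4,-4.55,-0.1],"roll":0},{"offset":[-4,-4.55,-0.1],"roll":0},{"offset":[-4,-4.55,-0.1],"roll":0},{"offset":[-4,-4.55,-0.1],"roll":0}]' --fingers 7

```text
t: 3.05
tool_pos: [0.4681, -0.1234, 0.1962]
orientation: [0.572, 3.088, 0.0]
force: [0.7, -0.2, 0.8]
opening: 0.0699
```

Emit:
step_arm --deltas '[{"offset":[-4,-4.55,0],"roll":0},{"offset":[-4,-4.55,0],"roll":0},{"offset":[-4,-4.55,0],"roll":0},{"offset":[-4,-4.55,0],"roll":0},{"offset":[0,0,0],"roll":-0.18},{"offset":[0,0,0],"roll":-0.186},{"offset":[0,0,0],"roll":0}]'

```text
t: 3.92
tool_pos: [0.5518, -0.3486, 0.1955]
orientation: [-0.002, -3.141, -0.0]
force: [-0.3, 0.6, 0.5]
opening: 0.0703
```

```bash
python3 -c "
from h import *
print(robot.read_state()['force']);go(.55,-.357,.062,np.pi/2)"
```

```text
[-0.2575  0.606   0.5238]
tool_y yaw 1.5696 tilt 0.0004 q6 -2.212 offset(cm) [ 0.1759 -0.8432 13.3545] roll -0.0012 (or +3.1404)
```

Emit:
step_arm --deltas '[{"offset":[0.2,-0.8,4.4],"roll":0},{"offset":[0,0,4.5],"roll":0},{"offset":[0,0,4.4],"roll":0},{"offset":[0,0,0],"roll":0}]'

```text
t: 4.42
tool_pos: [0.5469, -0.3539, 0.0583]
orientation: [-0.005, -3.135, -0.008]
force: [-0.1, 0.3, 0.0]
opening: 0.07
```

Emit:
step_arm --deltas '[{"offset":[0,0,0],"roll":0},{"offset":[0,0,0],"roll":0},{"offset":[0,0,0],"roll":0},{"offset":[0,0,0],"roll":0}]' --fingers 0 --grip_force 25

```text
t: 4.92
tool_pos: [0.5504, -0.3568, 0.0639]
orientation: [-0.0, 3.14, -0.002]
force: [0.3, 0.1, -0.4]
opening: 0.0347
```

Emit:
step_arm --deltas '[{"offset":[0,0,-0.7],"roll":0},{"offset":[0,0,-0.7],"roll":0},{"offset":[0,0,-0.7],"roll":0},{"offset":[0,0,-0.4],"roll":0},{"offset":[0,0,0],"roll":0}]'

```text
t: 5.55
tool_pos: [0.5502, -0.3567, 0.0885]
orientation: [-0.0, 3.141, -0.001]
force: [0.3, -0.0, -0.3]
opening: 0.0003
```

Emit:
step_arm --deltas '[{"offset":[0,0,-4],"roll":0},{"offset":[6,0,-4],"roll":0},{"offset":[6,0,0],"roll":0},{"offset":[0,0,0],"roll":0}]' --fingers 7

```text
t: 6.05
tool_pos: [0.4341, -0.3558, 0.1615]
orientation: [-0.004, -3.139, -0.002]
force: [-0.2, -0.0, -0.8]
opening: 0.0359
```

```bash
sed -i 's/k1.png/k2.png/' c.py; python3 c.py
```

```text
[ 0.4377 -0.3566  0.1626] 6.15
[(array([205., 142.]), 0.49)]
kt [362 193   9   9  55] [366.3636 196.7273] [ 0.5492 -0.3568  0.078 ]
[(array([367.4, 197.8]), 0.56)]
```

View pics/k2.png

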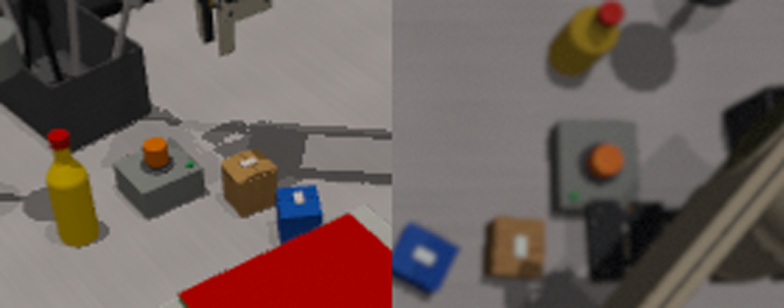

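```bash
python3 -c "
from h import *
go(.5495,-.357,.0535,np.pi/2)"
```

```text
tool_y yaw 1.5713 tilt 0.0010 q6 -2.345 offset(cm) [-11.0541  -0.0303  10.9369] roll 0.0006 (or -3.1410)
```

Emit:
step_arm --deltas '[{"offset":[-5.5,0,0],"roll":0},{"offset":[-5.5,0,0],"roll":0},{"offset":[0,0,0],"roll":0},{"offset":[0,0,4],"roll":0},{"offset":[0,0,4],"roll":0},{"offset":[0,0,2],"roll":0},{"offset":[0,0,0.95],"roll":0},{"offset":[0,0,0],"roll":0},{"offset":[0,0,0],"roll":0}]' --fingers 6

```text
t: 7.38
tool_pos: [0.5489, -0.3573, 0.055]
orientation: [-0.0, 3.139, -0.003]
force: [-0.7, 0.6, -0.1]
opening: 0.0601
```

Emit:
step_arm --deltas '[{"offset":[0,0,0],"roll":0},{"offset":[0,0,0],"roll":0},{"offset":[0,0,0],"roll":0},{"offset":[0,0,0],"roll":0},{"offset":[0,0,0],"roll":0}]' --fingers 0 --grip_force 60

```text
t: 8.0
tool_pos: [0.5478, -0.3564, 0.053]
orientation: [0.0, -3.141, -0.0]
force: [0.2, 1.0, -0.7]
opening: 0.0146
```

Emit:
step_arm --deltas '[{"offset":[0,0,-0.4],"roll":0},{"offset":[0,0,-0.4],"roll":0},{"offset":[0,0,-0.4],"roll":0},{"offset":[0,0,-0.4],"roll":0},{"offset":[0,0,-0.4],"roll":0},{"offset":[0,0,-0.2],"roll":0},{"offset":[0,0,0],"roll":0}]'

```text
t: 8.88
tool_pos: [0.548, -0.3565, 0.0752]
orientation: [-0.0, 3.141, -0.0]
force: [-0.1, -0.8, -0.4]
opening: 0.0006
```

```bash
sed -i 's/k2.png/k3.png/' c.py; python3 c.py; python3 -c "
from h import *
for n in ('scene','top'):
    p=cams.read_camera(n); print(n,proj(p,robot.read_state()['tool_pos']),proj(p,[.55,-.357,.086]))"
```

```text
[ 0.5478 -0.3564  0.0748] 8.975
[(array([334.2, 288. ]), 0.61), (array([203.4, 143. ]), 0.5), (array([177.5, 174.1]), 0.25)]
[]
scene [205.0814 143.2353] [204.1641 141.0328]
top [365.929  197.3922] [367.1866 196.0193]
```

View pics/k3.png

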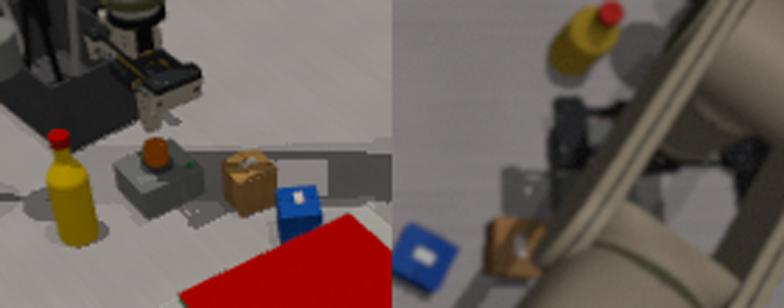

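```bash
python3 -c "
from h import *
for n in ('scene','top'):
    p=cams.read_camera(n); print(n,proj(p,[.2146,.5603,.1838]), proj(p,[0,0,0]),proj(p,[.4377,-.3566,.1626]))
    save(p,n+'1.png')
s=robot.read_state();print(s)"
```

```text
scene [487.8316 229.2279] [365.8624 150.141 ] [226.9239 114.3736]
top [ 35.6171 319.3617] [250.6241 384.0245] [377.6417 231.0114]
{'t': 9.275, 'q': array([-0.6552,  0.3432,  1.4432, -0.    ,  1.3554, -2.2262]), 'dq': array([ 0.0001, -0.0004, -0.0001, -0.0002, -0.0022,  0.0004]), 'joint_torque': array([  0.0009, -64.6592, -47.1506,  -0.0587,   0.0561,   0.    ]), 'tool_pos': array([ 0.5478, -0.3564,  0.0749]), 'orientation': array([ 0.0003, -3.1414, -0.0002]), 'force': array([ 0.2598, -0.2829, -0.4363]), 'wrist_torque': array([-0.0178, -0.0252, -0.0226]), 'opening': 0.00037149769612818313}
```

View pics/scene1.png

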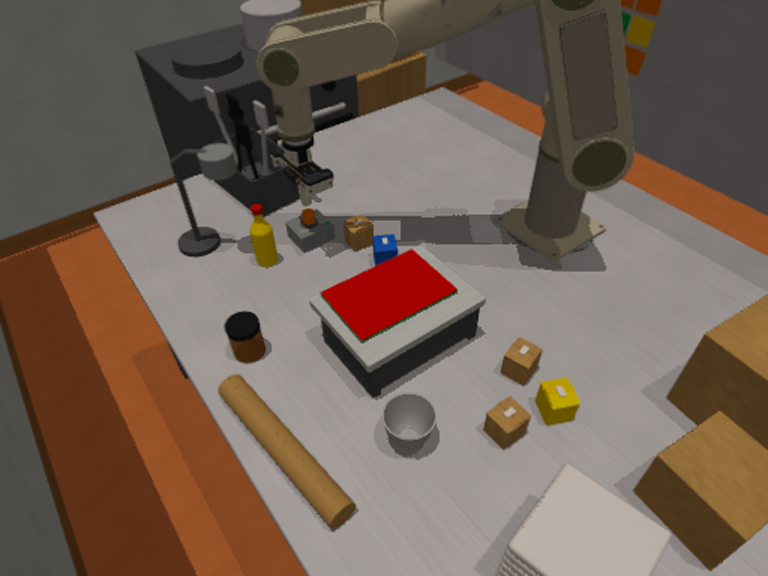

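Emit:
step_arm --deltas '[{"offset":[-0.15,0,0.4],"roll":0},{"offset":[0,0,0.4],"roll":0},{"offset":[0,0,0.3],"roll":0},{"offset":[0,0,0],"roll":0}]' --grip_force 20

```text
t: 9.78
tool_pos: [0.549, -0.3562, 0.0634]
orientation: [0.0, -3.141, -0.001]
force: [0.2, 1.3, -0.2]
opening: 0.0003
```

Emit:
step_arm --deltas '[{"offset":[0,0,0.3],"roll":0},{"offset":[0,0,0.3],"roll":0},{"offset":[0,0,0],"roll":0}]'

```text
t: 10.15
tool_pos: [0.5491, -0.3563, 0.0576]
orientation: [0.0, -3.141, -0.001]
force: [0.5, -0.7, 0.4]
opening: 0.0007
```

Emit:
step_arm --deltas '[{"offset":[0,0,0.3],"roll":0},{"offset":[0,0,0.2],"roll":0},{"offset":[0,0,0],"roll":0}]'

```text
t: 10.52
tool_pos: [0.5492, -0.3563, 0.0527]
orientation: [0.0, -3.141, -0.0]
force: [-1.0, 0.1, -0.4]
opening: 0.0006
```

Emit:
step_arm --deltas '[{"offset":[0,0,0.2],"roll":0},{"offset":[0,0,0.2],"roll":0},{"offset":[0,0,0],"roll":0}]'

```text
t: 10.9
tool_pos: [0.5497, -0.3567, 0.0514]
orientation: [-0.001, 3.141, -0.001]
force: [-6.5, 4.6, 13.2]
opening: 0.0005
```

```bash
python3 -c "
from h import *
t=robot.read_state()['tool_pos']
s=cams.read_camera('scene'); p=cams.read_camera('top')
print(t,proj(s,t)-[150,90],proj(p,t)-[300,140])
a=s['pixels'][90:200,150:290,::-1]; b=p['pixels'][140:250,300:440,::-1]
cv2.imwrite('pics/k4.png',cv2.resize(np.hstack([a,b]),None,fx=2.8,fy=2.8,interpolation=cv2.INTER_CUBIC))"
```

```text
[ 0.5497 -0.3567  0.0514] [55.2598 58.1434] [63.818  58.0251]
```

View pics/k4.png

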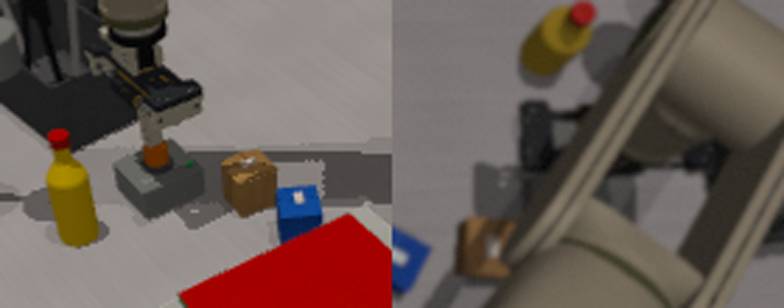

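Emit:
step_arm --deltas '[{"offset":[0,0,-1],"roll":0},{"offset":[0,0,0],"roll":0},{"offset":[0,0,0],"roll":0},{"offset":[0,0,0],"roll":0},{"offset":[0,0,0],"roll":0},{"offset":[0,0,0],"roll":0},{"offset":[0,0,0],"roll":0}]' --fingers 6.5

```text
t: 11.88
tool_pos: [0.5493, -0.3564, 0.059]
orientation: [0.0, -3.142, -0.0]
force: [0.3, -1.1, 0.6]
opening: 0.0634
```

Emit:
step_arm --deltas '[{"offset":[0,0,1.5],"roll":0},{"offset":[0,0,1.5],"roll":0},{"offset":[0,0,0.8],"roll":0},{"offset":[0,0,0],"roll":0},{"offset":[0,0,0],"roll":0}]'

```text
t: 12.5
tool_pos: [0.5496, -0.3566, 0.0213]
orientation: [-0.0, 3.141, -0.0]
force: [0.9, 0.1, -0.3]
opening: 0.0651
```

Emit:
step_arm --deltas '[{"offset":[0,0,0],"roll":0},{"offset":[0,0,0],"roll":0},{"offset":[0,0,0],"roll":0},{"offset":[0,0,0],"roll":0},{"offset":[0,0,0],"roll":0},{"offset":[0,0,0],"roll":0}]' --fingers 0 --grip_force 30

```text
t: 13.25
tool_pos: [0.5495, -0.3568, 0.0213]
orientation: [-0.0, 3.141, -0.001]
force: [-0.9, -1.1, 1.0]
opening: 0.0338
```

Emit:
step_arm --deltas '[{"offset":[0,0,-0.4],"roll":0},{"offset":[0,0,-0.4],"roll":0},{"offset":[0,0,-0.4],"roll":0},{"offset":[0,0,-0.4],"roll":0},{"offset":[0,0,-0.3],"roll":0},{"offset":[0,0,-0.2],"roll":0},{"offset":[0,0,0],"roll":0}]'

```text
t: 14.12
tool_pos: [0.5494, -0.3567, 0.0413]
orientation: [-0.0, 3.142, -0.001]
force: [4.8, -6.7, -9.1]
opening: 0.0333
```

Emit:
step_arm --deltas '[{"offset":[0,0,-0.15],"roll":0},{"offset":[0,0,-0.1],"roll":0},{"offset":[0,0,0],"roll":0}]'

```text
t: 14.5
tool_pos: [0.5492, -0.3567, 0.0415]
orientation: [-0.0, -3.141, 0.0]
force: [11.5, -12.1, -23.4]
opening: 0.0341
```

Emit:
step_arm --deltas '[{"offset":[0,0,0.2],"roll":0},{"offset":[0,0,0],"roll":0},{"offset":[0,0,0],"roll":0},{"offset":[0,0,0],"roll":0}]' --fingers 6.5

```text
t: 15.0
tool_pos: [0.5495, -0.3564, 0.043]
orientation: [-0.001, 3.141, -0.0]
force: [0.4, 0.8, 0.0]
opening: 0.0641
```

Emit:
step_arm --deltas '[{"offset":[0,0,-5],"roll":0},{"offset":[0,0,-5],"roll":0},{"offset":[0,0,-5],"roll":0},{"offset":[-0.3,6,0],"roll":0.175},{"offset":[0,0,0],"roll":0.175},{"offset":[0,0,0],"roll":0.175},{"offset":[0,0,0],"roll":0.175},{"offset":[0,0,0],"roll":0.175},{"offset":[0,0,0],"roll":0.175},{"offset":[0,0,0],"roll":0.175},{"offset":[0,0,0],"roll":0.175},{"offset":[0,0,0],"roll":0.177}]'

```text
t: 16.5
tool_pos: [0.5523, -0.2964, 0.1928]
orientation: [2.234, 2.208, 0.0]
force: [0.5, -0.1, -0.3]
opening: 0.0649
```

```bash
cat > d.py <<'E'
from h import *
s=cams.read_camera('scene'); t=cams.read_camera('top')
for p in (s,t):
    print('board',quad(p,big(red(p)),.132))
for d in cams.silhouettes(t,'stand')[:1]: print('stand',d['score'],d['mask'].sum(),quad(t,d['mask'],.12))
m=t['pixels'].astype(int).min(2); np.save('tmp.npy',m)
# bright stand-top region next to the dark surroundings: fit right edge
print([round(proj(t,[x,-.049,.12])[0],1) for x in (.47,.55,.66)])
for x in (.45,.5,.55,.6,.65,.7):
    ys=np.arange(-.1,0,.001); v=[cv2.getRectSubPix(t['pixels'].astype(np.float32).mean(2),(1,1),tuple(map(float,proj(t,[x,y,.12]))))[0,0] for y in ys]
    g=np.abs(np.gradient(cv2.GaussianBlur(np.array(v),(1,9),0).ravel() if 0 else np.convolve(v,np.ones(5)/5,'same')))[4:-4]; k=np.argsort(g)[-1]; print(x,ys[4:-4][k],np.round(v[::8]))
go(.583,.165,.12,-.006)
E
python3 d.py
```

```text
board (array([583.7827,  43.3501]), [159.7283477783203, 238.2856903076172], np.float32(-0.03540218))
board (array([582.2642,  41.7854]), [152.20758056640625, 232.17225646972656], np.float32(-0.030955791))
stand 0.7 3173 (array([573.808 ,  63.3418]), [220.53143310546875, 302.0663146972656], np.float32(-0.01730752))
[np.float64(266.3), np.float64(265.9), np.float64(265.2)]
0.45 -0.04599999999999996 [123. 124. 125. 124. 124. 109. 104. 146. 160. 160. 157. 158. 158.]
0.5 -0.03499999999999995 [122. 124. 122. 123. 121. 106. 104. 144. 121.  77.  77.  76.  77.]
0.55 -0.03799999999999995 [125. 123. 122. 122. 119. 105. 106. 145.  97.  75.  76.  75.  75.]
0.6 -0.03799999999999995 [126. 125. 124. 124. 120. 106. 107. 141.  86.  74.  74.  73.  74.]
0.65 -0.03999999999999995 [122. 122. 121. 120. 120. 104. 104. 133.  79.  73.  74.  73.  72.]
0.7 -0.04099999999999995 [124. 123. 124. 125. 122. 110. 106. 125.  92.  85.  83.  83.  79.]
tool_y yaw -0.0029 tilt 0.0002 q6 -0.571 offset(cm) [46.1477  2.9279  7.2718] roll 0.0031 (or -3.1385)
```

Emit:
step_arm --deltas '[{"offset":[6,0.4,0],"roll":0},{"offset":[6,0.4,0],"roll":0},{"offset":[6,0.4,0],"roll":0},{"offset":[6,0.4,0],"roll":0},{"offset":[6,0.4,0],"roll":0},{"offset":[6,0.4,0],"roll":0},{"offset":[6,0.4,0],"roll":0},{"offset":[3.7,0.1,0],"roll":0},{"offset":[0,0,5],"roll":0},{"offset":[0,0,4],"roll":0},{"offset":[0,0,1.3],"roll":0},{"offset":[0,0,0],"roll":0}]' --fingers 9.3

```text
t: 18.15
tool_pos: [0.5839, 0.1602, 0.0895]
orientation: [-2.226, -2.216, 0.001]
force: [-0.8, -0.4, 0.4]
opening: 0.0928
```

```bash
python3 -c "
from h import *
go(.583,.055,.089,0)
t=cams.read_camera('top');save(t,'t2.png',(150,100,360,280),3)"
```

```text
tool_y yaw -0.0044 tilt 0.0009 q6 0.187 offset(cm) [-10.5226  -0.0415   0.0546] roll -0.0044 (or +3.1372)
```

View pics/t2.png

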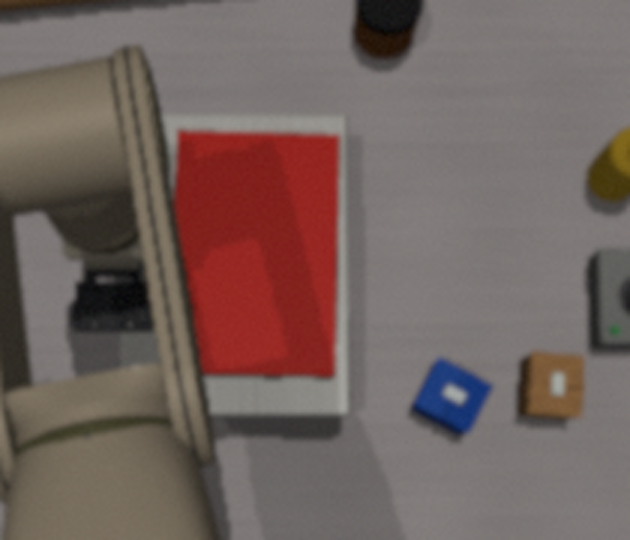

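Emit:
step_arm --deltas '[{"offset":[-1.2,0,0],"roll":0},{"offset":[-1.2,0,0],"roll":-0.004},{"offset":[-1.2,0,0],"roll":0},{"offset":[-1,0,0],"roll":0},{"offset":[-1,0,0],"roll":0},{"offset":[-1,0,0],"roll":0},{"offset":[-1,0,0],"roll":0},{"offset":[-1,0,0],"roll":0},{"offset":[-1,0,0],"roll":0},{"offset":[-0.7,0,0],"roll":0},{"offset":[0,0,0],"roll":0},{"offset":[0,0,0],"roll":0}]'

```text
t: 19.7
tool_pos: [0.5835, 0.0567, 0.0893]
orientation: [2.224, 2.219, -0.001]
force: [-0.6, 0.0, -0.2]
opening: 0.093
```

```bash
python3 -c "
from h import *
print(robot.read_state()['tool_pos'],robot.read_state()['force'])
t=cams.read_camera('top');s=cams.read_camera('scene')
print(atz(t,(265.2,139.3),.12),atz(t,(266.2,238.3),.12))
m=big(red(t)); print(quad(t,m,.132)); m2=big(red(s)); print(quad(s,m2,.132))
for r in (150,170,190,210): 
    xs=np.nonzero(m[r])[0]; print(r,atz(t,(xs.min()-.5,r),.132),atz(t,(xs.max()+.5,r),.132))
save(s,'s3.png',(150,100,360,280),3)"
```

```text
[0.5835 0.0567 0.0893] [-0.6179  0.0407 -0.1561]
[ 0.7189 -0.0501  0.12  ] [ 0.4242 -0.0478  0.12  ]
(array([583.6251, -65.946 ]), [86.02317810058594, 234.13082885742188], np.float32(0.00018787384))
(array([603.6454, -31.0227]), [159.95562744140625, 202.8136444091797], np.float32(0.0075050592))
150 [ 0.6824 -0.0232  0.132 ] [ 0.6818 -0.1087  0.132 ]
170 [ 0.6219 -0.0224  0.132 ] [ 0.6213 -0.1071  0.132 ]
190 [ 0.5626 -0.0216  0.132 ] [ 0.5619 -0.1084  0.132 ]
210 [ 0.5044 -0.0237  0.132 ] [ 0.5035 -0.1097  0.132 ]
```

View pics/s3.png

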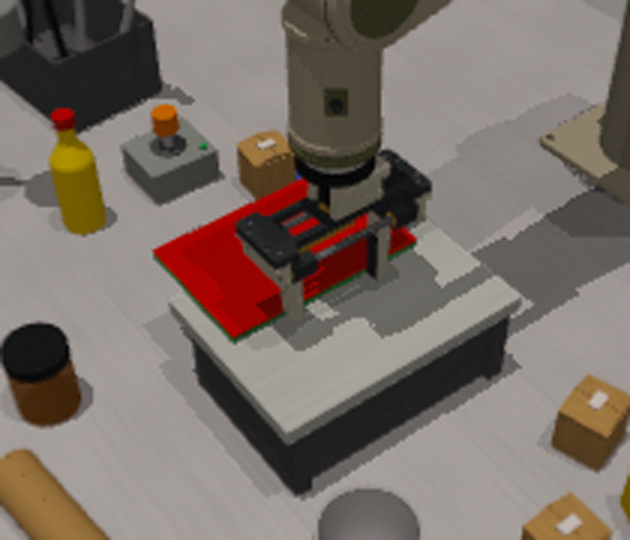

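Emit:
step_arm --deltas '[{"offset":[-0.5,0,0],"roll":0},{"offset":[-0.5,0,0],"roll":0},{"offset":[-0.45,0,0],"roll":0},{"offset":[0,0,0],"roll":0},{"offset":[0.8,0,0],"roll":0},{"offset":[0,0,0],"roll":0},{"offset":[0,0,-5],"roll":0},{"offset":[0,0,-5],"roll":0},{"offset":[0,0,0],"roll":0}]'

```text
t: 20.92
tool_pos: [0.5871, 0.051, 0.1955]
orientation: [2.218, 2.215, 0.01]
force: [-0.1, 0.1, 0.0]
opening: 0.093
```

```bash
cat > e.py <<'E'
from h import *
print(robot.read_state()['tool_pos'],robot.read_state()['force'],robot.read_state()['t'])
t=cams.read_camera('top');s=cams.read_camera('scene')
m=big(red(t)); print(quad(t,m,.132)); print(quad(s,big(red(s)),.132))
for r in (150,170,190,210): 
    xs=np.nonzero(m[r])[0]; print(r,atz(t,(xs.min()-.5,r),.132)[:2],atz(t,(xs.max()+.5,r),.132)[:2])
E
python3 e.py; python3 -c "
from h import *
go(.583,-.0495+.0397,.2-.0345,np.pi/2)"
```

```text
[0.5871 0.051  0.1955] [-0.0575  0.0615  0.0066] 20.925
(array([584.8069, -79.2708]), [86.60893249511719, 231.68406677246094], np.float32(0.0009608269))
(array([586.6714, -44.5739]), [159.5813446044922, 238.52664184570312], np.float32(-0.0049951077))
150 [ 0.6823 -0.035 ] [ 0.6818 -0.1235]
170 [ 0.6218 -0.037 ] [ 0.6212 -0.1217]
190 [ 0.5625 -0.0361] [ 0.5617 -0.1229]
210 [ 0.5042 -0.0351] [ 0.5034 -0.1241]
tool_y yaw -0.0018 tilt 0.0014 q6 0.001 offset(cm) [-6.0749 -0.1094  2.4473] roll 1.5690 (or -1.5725)
```

Emit:
step_arm --deltas '[{"offset":[0,0,0],"roll":-0.175},{"offset":[0,0,0],"roll":-0.175},{"offset":[0,0,0],"roll":-0.175},{"offset":[0,0,0],"roll":-0.175},{"offset":[0,0,0],"roll":-0.175},{"offset":[0,0,0],"roll":-0.175},{"offset":[0,0,0],"roll":-0.175},{"offset":[0,0,0],"roll":-0.175},{"offset":[0,0,0],"roll":-0.172},{"offset":[0.2,-6,4],"roll":0},{"offset":[0,0,4],"roll":0},{"offset":[0,0,0],"roll":0}]' --fingers 9.3 --grip_force 6

```text
t: 22.52
tool_pos: [0.5774, -0.0011, 0.109]
orientation: [-0.003, -3.131, -0.002]
force: [-0.4, 0.6, -0.6]
opening: 0.093
```

```bash
python3 -c "
from h import *
go(.585,-.0098,.1,np.pi/2); s=robot.read_state(); print(s['tool_pos'],s['opening'],s['t'])
p=cams.read_camera('scene'); save(p,'s4.png',(170,100,340,240),4)"
```

```text
tool_y yaw 1.5692 tilt 0.0107 q6 -1.660 offset(cm) [-0.7669 -0.8719  0.8862] roll -0.0016 (or +3.1400)
[ 0.5774 -0.0011  0.109 ] 0.09301398595148504 22.525
```

View pics/s4.png

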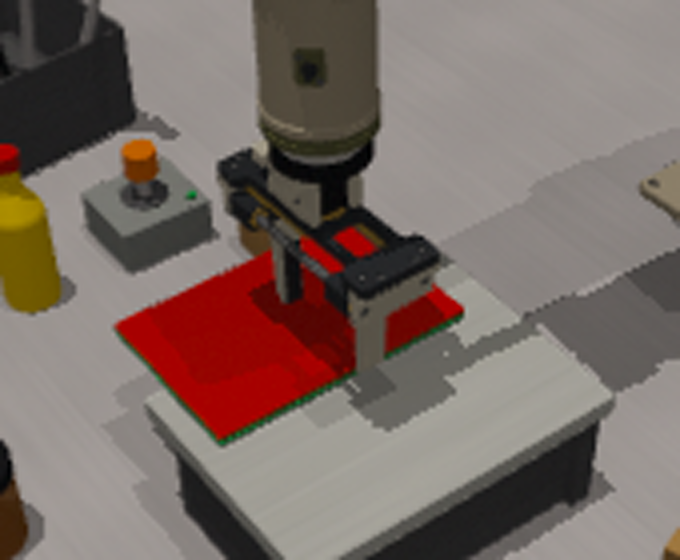

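Emit:
step_arm --deltas '[{"offset":[0,0,0],"roll":0},{"offset":[0,0,0],"roll":0},{"offset":[0,0,0],"roll":0}]'

```text
t: 22.95
tool_pos: [0.5829, -0.0009, 0.1162]
orientation: [0.0, 3.139, -0.0]
force: [0.6, -0.5, -0.7]
opening: 0.0929
```

```bash
python3 -c "
from h import *
go(.585,-.0098,.1,np.pi/2);print(robot.read_state()['tool_pos'])"
```

```text
tool_y yaw 1.5705 tilt 0.0021 q6 -1.660 offset(cm) [-0.211  -0.8944  1.6195] roll -0.0003 (or +3.1413)
[ 0.5829 -0.0009  0.1162]
```

Emit:
step_arm --deltas '[{"offset":[-0.2,-0.9,0],"roll":0},{"offset":[0,0,0.8],"roll":0},{"offset":[0,0,0.5],"roll":0},{"offset":[0,0,0.2],"roll":0},{"offset":[0,0,0],"roll":0},{"offset":[0,0,0],"roll":0}]'

```text
t: 23.7
tool_pos: [0.5841, -0.01, 0.1]
orientation: [0.001, 3.141, 0.0]
force: [-0.2, 0.5, 0.3]
opening: 0.0933
```

Emit:
step_arm --deltas '[{"offset":[0,0,0.15],"roll":0},{"offset":[0,0,0.15],"roll":0},{"offset":[0,0,0],"roll":0}]'

```text
t: 24.08
tool_pos: [0.584, -0.0101, 0.0969]
orientation: [0.001, 3.141, 0.0]
force: [-0.1, 0.2, 0.5]
opening: 0.0932
```

```bash
cat > f.py <<'E'
from h import *
import sys
EY,EZ,CX=-.049,.120,.5855
def poly(p,th,U,side=12):
    c,s=np.cos(th),np.sin(th); P=[]
    for x,l in ((CX-.12,U),(CX+.12,U),(CX+.12,U-160),(CX-.12,U-160)):
        r=(-l*c+side*s)/1000; z=(l*s+side*c)/1000; P.append(proj(p,[x,EY-r,EZ+z]))
    m=np.zeros((384,512),np.uint8); cv2.fillConvexPoly(m,np.round(np.array(P)*16).astype(np.int32),1,shift=4); return m>0
def fit(mf=red):
    best=None; ims=[(p,big(mf(p))) for p in (cams.read_camera('scene'),cams.read_camera('top'))]
    for th in np.radians(np.arange(0,96,3)):
        for U in np.arange(50,141,3):
            e=0
            for p,m in ims:
                q=poly(p,th,U); e+=(m&~q).sum()*3+(q&~m).sum()
            if best is None or e<best[0]: best=(e,np.degrees(th),U)
    s=robot.read_state(); print('tilt fit',best,'tool',s['tool_pos'],'F',s['force'],'open',s['opening'],'t',s['t'])
if __name__=='__main__': fit(green if 'g' in sys.argv else red)
E
python3 f.py
```

```text
tilt fit (np.int64(4375), np.float64(90.0), np.int64(68)) tool [ 0.584  -0.0101  0.0969] F [ 0.0619 -0.8878  1.3661] open 0.09301770970117618 t 24.175
```

Emit:
step_arm --deltas '[{"offset":[0,0,0.1],"roll":0},{"offset":[0,0,0.1],"roll":0},{"offset":[0,0,0],"roll":0}]'

```text
t: 24.55
tool_pos: [0.5842, -0.0114, 0.0954]
orientation: [0.002, 3.141, -0.003]
force: [-2.7, -5.4, 5.2]
opening: 0.0928
```

```bash
python3 f.py
```

```text
tilt fit (np.int64(3856), np.float64(81.0), np.int64(68)) tool [ 0.5842 -0.0113  0.0955] F [-1.4162 -5.3909  5.2567] open 0.0930572817918772 t 24.65
```

```bash
cat > fix.py <<'E'
s=open('f.py').read()
s=s.replace("big(mf(p))","near(p,mf(p))").replace("*3+(q&~m).sum()","*2+(q&~m).sum()")
s=s.replace("def fit","""def near(p,m):
    q=np.zeros(m.shape,np.uint8); c=np.array([proj(p,[CX+a,EY+b,h]) for a in (-.14,.14) for b in (-.1,.16) for h in (.03,.25)],np.float32)
    cv2.fillConvexPoly(q,cv2.convexHull(c).astype(np.int32),1); return m&(q>0)
def fit""",1)
open('f.py','w').write(s)
E
python3 fix.py; python3 f.py; python3 -c "
from f import *
p=cams.read_camera('scene'); m=near(p,red(p)); print(m.sum(),quad(p,m,.132))
for th,U in ((0,85),(.2,85),(.5,85),(.8,85)): q=poly(p,th,U); print(th,(m&~q).sum(),(q&~m).sum())
save(p,'s5.png',(170,100,340,240),4)"
```

```text
tilt fit (np.int64(3378), np.float64(84.0), np.int64(65)) tool [ 0.5842 -0.0113  0.0955] F [-2.4308 -5.2832  5.21  ] open 0.09296717726682309 t 24.75
1333 (array([632.9199, -45.7968]), [128.85311889648438, 155.00794982910156], np.float32(-0.0039533377))
0 19 1228
0.2 2 692
0.5 649 453
0.8 1244 70
```

View pics/s5.png

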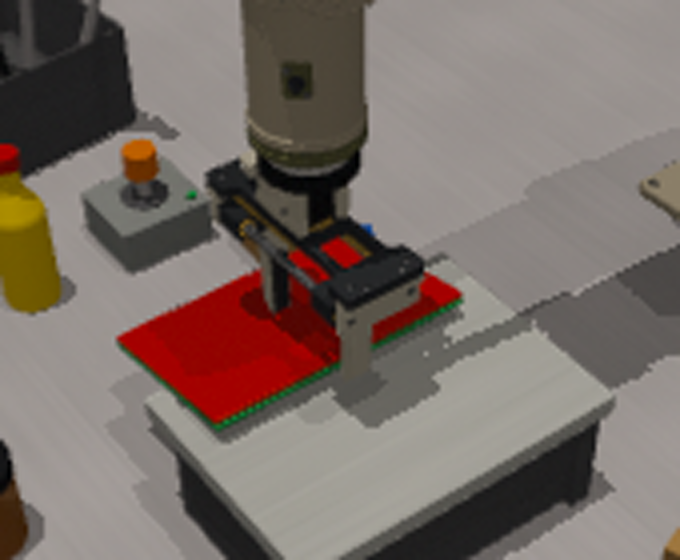

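Emit:
step_arm --deltas '[{"offset":[0,0,-0.1],"roll":0},{"offset":[0,0,0],"roll":0},{"offset":[0,0,0],"roll":0}]' --fingers 8.5

```text
t: 25.18
tool_pos: [0.5844, -0.0108, 0.0968]
orientation: [0.001, 3.141, -0.002]
force: [-2.9, -2.7, 6.9]
opening: 0.0861
```

```bash
sed -i "s/e+=(m&~q).sum()\*2/e+=(m\&~q).sum()*6/; s/for p in (cams.read_camera('scene'),cams.read_camera('top'))/for p in (cams.read_camera('scene'),)/; s/np.arange(50,141,3)/np.arange(70,101,3)/" f.py; python3 f.py
```

```text
tilt fit (np.int64(805), np.float64(6.000000000000001), np.int64(85)) tool [ 0.5844 -0.0108  0.0969] F [-2.6952 -3.0863  7.1778] open 0.08591787428815112 t 25.225
```

Emit:
step_arm --deltas '[{"offset":[0,0,0],"roll":0},{"offset":[0,0,0],"roll":0},{"offset":[0,0.1,0.1],"roll":0},{"offset":[0,0,0],"roll":0}]' --fingers 9.3

```text
t: 25.72
tool_pos: [0.5838, -0.0095, 0.0945]
orientation: [-0.001, -3.141, 0.001]
force: [-1.0, -1.2, 0.5]
opening: 0.0927
```

```bash
python3 f.py
```

```text
tilt fit (np.int64(216), np.float64(42.0), np.int64(97)) tool [ 0.5838 -0.0093  0.0946] F [-0.8927 -1.8028  0.7364] open 0.09274511793657034 t 25.775
```

```bash
sed -i "s/np.arange(70,101,3)/np.arange(60,131,2)/; s/np.arange(0,96,3)/np.arange(0,96,2)/" f.py; python3 f.py;  python3 -c "
from f import *
p=cams.read_camera('scene'); save(p,'s6.png',(170,100,340,240),4)"
```

```text
tilt fit (np.int64(221), np.float64(42.0), np.int64(108)) tool [ 0.5839 -0.0092  0.0948] F [-1.2444 -1.4108  1.2867] open 0.09292908312482498 t 25.825
```

View pics/s6.png

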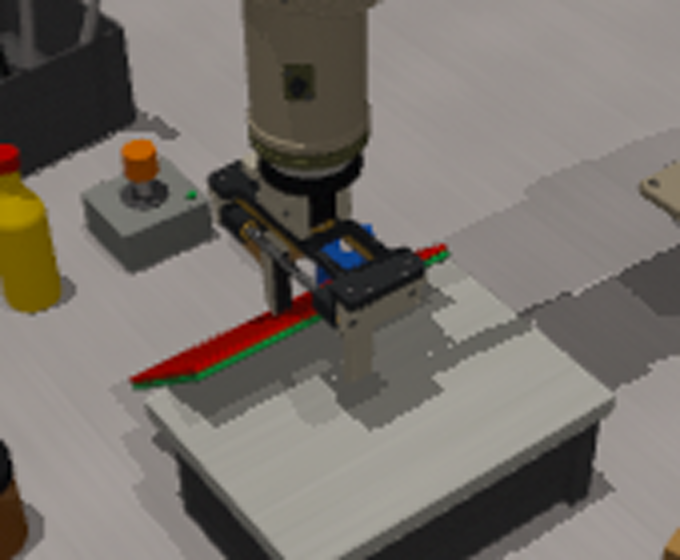

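Emit:
step_arm --deltas '[{"offset":[0,-0.25,-0.05],"roll":0},{"offset":[0,-0.3,-0.05],"roll":0},{"offset":[0,-0.25,-0.05],"roll":0},{"offset":[0,0,0],"roll":0}]' --fingers 7

```text
t: 26.38
tool_pos: [0.5843, -0.0176, 0.0966]
orientation: [0.002, 3.141, -0.001]
force: [0.4, -2.5, 2.4]
opening: 0.07
```

```bash
python3 f.py
```

```text
tilt fit (np.int64(401), np.float64(32.0), np.int64(86)) tool [ 0.5843 -0.0175  0.0966] F [ 0.5462 -3.1884  1.3057] open 0.0700903442472898 t 26.425
```

Emit:
step_arm --deltas '[{"offset":[0,0,-0.2],"roll":0},{"offset":[0,0,-0.2],"roll":0},{"offset":[0,0,0],"roll":0}]' --fingers 6.3

```text
t: 26.8
tool_pos: [0.584, -0.0171, 0.1004]
orientation: [-0.001, -3.142, 0.0]
force: [0.7, -2.2, 2.3]
opening: 0.0629
```

```bash
python3 f.py
```

```text
tilt fit (np.int64(278), np.float64(40.0), np.int64(94)) tool [ 0.584  -0.0171  0.1004] F [-0.0579 -1.1976  2.7177] open 0.0628079820648543 t 26.85
```

Emit:
step_arm --deltas '[{"offset":[0,0,-0.2],"roll":0},{"offset":[0,-0.05,-0.2],"roll":0},{"offset":[0,0,0],"roll":0}]' --fingers 5.6

```text
t: 27.22
tool_pos: [0.5839, -0.0176, 0.1044]
orientation: [-0.001, -3.141, -0.0]
force: [-1.8, -0.7, 1.3]
opening: 0.0558
```

Emit:
step_arm --deltas '[{"offset":[0,-0.3,-0.2],"roll":0},{"offset":[0,-0.3,-0.2],"roll":0},{"offset":[0,0,0],"roll":0}]' --fingers 4.6

```text
t: 27.6
tool_pos: [0.584, -0.0241, 0.1084]
orientation: [-0.002, -3.142, 0.0]
force: [-0.0, -2.1, 1.2]
opening: 0.0462
```

```bash
python3 f.py
```

```text
tilt fit (np.int64(349), np.float64(52.0), np.int64(100)) tool [ 0.584  -0.0239  0.1084] F [ 0.2797 -0.5298 -0.1969] open 0.04619733271191625 t 27.65
```

Emit:
step_arm --deltas '[{"offset":[0,-0.35,-0.15],"roll":0},{"offset":[0,-0.35,-0.15],"roll":0},{"offset":[0,0,0],"roll":0}]' --fingers 3.7

```text
t: 28.02
tool_pos: [0.584, -0.031, 0.1115]
orientation: [0.002, 3.141, -0.0]
force: [-0.1, -1.9, 0.1]
opening: 0.0369
```

Emit:
step_arm --deltas '[{"offset":[0,-0.4,-0.1],"roll":0},{"offset":[0,-0.4,-0.1],"roll":0},{"offset":[0,0,0],"roll":0}]' --fingers 2.7

```text
t: 28.4
tool_pos: [0.584, -0.0393, 0.1136]
orientation: [0.002, 3.142, -0.001]
force: [-0.8, -4.3, 0.6]
opening: 0.0272
```

```bash
python3 f.py
```

```text
tilt fit (np.int64(304), np.float64(46.0), np.int64(68)) tool [ 0.584  -0.0393  0.1136] F [-0.9707 -4.9877  0.3472] open 0.027026705008922736 t 28.45
```

Emit:
step_arm --deltas '[{"offset":[0,-0.4,0],"roll":0},{"offset":[0,-0.4,0],"roll":0},{"offset":[0,-0.2,0],"roll":0},{"offset":[0,0,0],"roll":0},{"offset":[0,0,0],"roll":0}]' --fingers 1 --grip_force 12

```text
t: 29.08
tool_pos: [0.5841, -0.048, 0.1139]
orientation: [0.001, 3.141, 0.002]
force: [-2.5, 1.0, 5.1]
opening: 0.0134
```

```bash
python3 -c "
from f import *
fit()
s=cams.read_camera('scene'); t=cams.read_camera('top')
a=s['pixels'][100:240,170:300,::-1]; b=t['pixels'][110:250,200:330,::-1]
cv2.imwrite('pics/s7.png',cv2.resize(np.hstack([a,b]),None,fx=3,fy=3,interpolation=cv2.INTER_CUBIC))"
```

```text
tilt fit (np.int64(298), np.float64(46.0), np.int64(68)) tool [ 0.5841 -0.0479  0.1139] F [-3.389   1.218   5.1136] open 0.012909020113817823 t 29.125
```

View pics/s7.png

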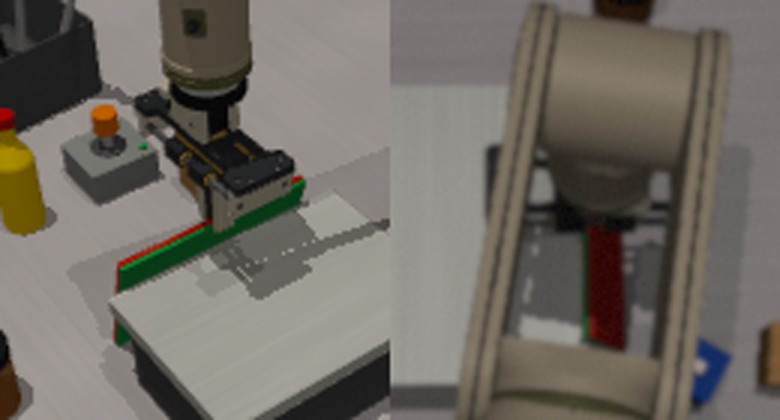

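Emit:
step_arm --deltas '[{"offset":[0,-0.3,0],"roll":0},{"offset":[0,-0.2,0],"roll":0},{"offset":[0,0,0],"roll":0},{"offset":[0,0,0],"roll":0}]' --fingers 0 --grip_force 50

```text
t: 29.72
tool_pos: [0.5842, -0.0525, 0.1148]
orientation: [0.001, 3.141, 0.003]
force: [-5.9, 3.5, 10.6]
opening: 0.012
```

Emit:
step_arm --deltas '[{"offset":[0,-0.3,-1],"roll":0},{"offset":[0,-0.3,-2],"roll":0},{"offset":[0,0,0],"roll":0}]'

```text
t: 30.1
tool_pos: [0.5856, -0.0602, 0.146]
orientation: [0.002, 3.137, -0.001]
force: [0.2, -1.1, -3.2]
opening: 0.0114
```

Emit:
step_arm --deltas '[{"offset":[0,0,-2.5],"roll":0},{"offset":[0,0,-2.5],"roll":0},{"offset":[0,0,-2.5],"roll":0},{"offset":[0,0,-2.5],"roll":0},{"offset":[0,0,0],"roll":0.17},{"offset":[0,0,0],"roll":0.17},{"offset":[0,0,0],"roll":0.17},{"offset":[0,0,0],"roll":0.17},{"offset":[0,0,0],"roll":0.17},{"offset":[0,0,0],"roll":0.17},{"offset":[0,0,0],"roll":0.17},{"offset":[0,0,0],"roll":0.17}]'

```text
t: 31.6
tool_pos: [0.5839, -0.0596, 0.2429]
orientation: [-1.983, -2.436, 0.0]
force: [-0.2, 0.6, -4.2]
opening: 0.0115
```

Emit:
step_arm --deltas '[{"offset":[0,0,0],"roll":0.17},{"offset":[0,0,0],"roll":0.17},{"offset":[0,0,0],"roll":0.17},{"offset":[0,0,0],"roll":0.17},{"offset":[0,0,0],"roll":0.17},{"offset":[0,0,0],"roll":0.17},{"offset":[0,0,0],"roll":0.17},{"offset":[0,0,0],"roll":0.17},{"offset":[0,0,0],"roll":0.17},{"offset":[0,0,0],"roll":0.17},{"offset":[0,0,0],"roll":0.08},{"offset":[0,0,0],"roll":0}]'

```text
t: 33.1
tool_pos: [0.5839, -0.0597, 0.243]
orientation: [-3.142, -0.002, 0.0]
force: [-0.2, 0.7, -3.7]
opening: 0.0117
```

```bash
cat > g.py <<'E'
from h import *
from scipy.optimize import minimize
s=robot.read_state(); tp=s['tool_pos']; go(tp[0],tp[1],tp[2],np.pi/2); print(tp,s['opening'],s['force'],s['t'])
p=cams.read_camera('scene'); m=big(red(p)); y=tp[1]+.006
E=np.array(p['extrinsics'])
# rays onto vertical plane y: outline in x,z
c=max(cv2.findContours(m.astype(np.uint8),0,cv2.CHAIN_APPROX_NONE)[0],key=cv2.contourArea)
w=[]
for q in c:
    o,d=ray(p,q[0]); k=(y-o[1])/d[1]; w.append((o+d*k)[[0,2]]*1000)
w=np.array(w,np.float32); r=cv2.minAreaRect(w); print(r, w.min(0),w.max(0), cv2.boxPoints(r))
E
python3 g.py
```

```text
tool_y yaw -1.5695 tilt 0.0003 q6 1.380 offset(cm) [0. 0. 0.] roll 0.0013 (or -3.1403)
[ 0.5839 -0.0597  0.243 ] 0.011688915894176567 [-0.1803  0.7277 -3.7185] 33.1
((571.225830078125, 191.78579711914062), (195.87100219726562, 260.91558837890625), 89.80992126464844) [440.4514  93.7461] [701.9715 289.3369] [[440.4438  94.2836]
 [701.358   93.418 ]
 [702.0078 289.288 ]
 [441.0936 290.1536]]
```

```bash
cat > pnp.py <<'E'
from h import *
def pnp(name='scene',mf=red):
    p=cams.read_camera(name); m=big(mf(p)); c=max(cv2.findContours(m.astype(np.uint8),0,cv2.CHAIN_APPROX_NONE)[0],key=cv2.contourArea)
    h=cv2.convexHull(c); 
    for e in np.arange(2,20,.5):
        q=cv2.approxPolyDP(h,e,True)[:,0]
        if len(q)<=4: break
    K=np.array([[p['fx'],0,p['cx']],[0,p['fy'],p['cy']],[0,0,1]]); dist=np.array([p['k1'],0,0,0,0])
    E=np.array(p['extrinsics']); print('corners',q.tolist(),m.sum())
    for sh in range(4):
        qq=np.roll(q,sh,0).astype(float); 
        for fl in (1,-1):
            O=np.array([[-.08,-.12,0],[.08,-.12,0],[.08,.12,0],[-.08,.12,0]])[::fl]
            ok,rv,tv,er=cv2.solvePnPGeneric(O,qq,K,dist,flags=cv2.SOLVEPNP_IPPE)
            for a,b,e in zip(rv,tv,er):
                M=E[:3,:3].T@cv2.Rodrigues(a)[0]; t=E[:3,:3].T@(b.ravel()-E[:3,3])
                if e[0]<4: print('err',e,'c',t,'bx',M[:,0],'by',M[:,1])
if __name__=='__main__': pnp()
E
python3 pnp.py
```

```text
corners [[269, 125], [275, 168], [216, 198], [205, 153]] 3053
err [0.0864] c [ 0.5715 -0.0575  0.1909] bx [ 0.0096  0.2325 -0.9726] by [0.9999 0.0091 0.012 ]
err [1.8009] c [ 0.5826 -0.0582  0.1965] bx [ 0.4019  0.8312 -0.3843] by [ 0.6299 -0.5555 -0.5428]
err [0.0864] c [ 0.5715 -0.0575  0.1909] bx [ 0.0096  0.2325 -0.9726] by [-0.9999 -0.0091 -0.012 ]
err [1.8009] c [ 0.5826 -0.0582  0.1965] bx [ 0.4019  0.8312 -0.3843] by [-0.6299  0.5555  0.5428]
err [2.6188] c [0.7033 0.1404 0.3788] bx [-0.9507  0.2229  0.2156] by [-0.2805 -0.3211 -0.9046]
err [3.7632] c [0.7057 0.1377 0.3942] bx [-0.8477  0.38    0.3701] by [0.4822 0.8428 0.2391]
err [2.6188] c [0.7033 0.1404 0.3788] bx [-0.9507  0.2229  0.2156] by [0.2805 0.3211 0.9046]
err [3.7632] c [0.7057 0.1377 0.3942] bx [-0.8477  0.38    0.3701] by [-0.4822 -0.8428 -0.2391]
err [0.0864] c [ 0.5715 -0.0575  0.1909] bx [-0.0096 -0.2325  0.9726] by [-0.9999 -0.0091 -0.012 ]
err [1.8009] c [ 0.5826 -0.0582  0.1965] bx [-0.4019 -0.8312  0.3843] by [-0.6299  0.5555  0.5428]
err [0.0864] c [ 0.5715 -0.0575  0.1909] bx [-0.0096 -0.2325  0.9726] by [0.9999 0.0091 0.012 ]
err [1.8009] c [ 0.5826 -0.0582  0.1965] bx [-0.4019 -0.8312  0.3843] by [ 0.6299 -0.5555 -0.5428]
err [2.6188] c [0.7033 0.1404 0.3788] bx [ 0.9507 -0.2229 -0.2156] by [0.2805 0.3211 0.9046]
err [3.7632] c [0.7057 0.1377 0.3942] bx [ 0.8477 -0.38   -0.3701] by [-0.4822 -0.8428 -0.2391]
err [2.6188] c [0.7033 0.1404 0.3788] bx [ 0.9507 -0.2229 -0.2156] by [-0.2805 -0.3211 -0.9046]
err [3.7632] c [0.7057 0.1377 0.3942] bx [ 0.8477 -0.38   -0.3701] by [0.4822 0.8428 0.2391]
```

```bash
python3 -c "
from f import *
s=cams.read_camera('scene'); t=cams.read_camera('top')
print(proj(s,[.5839,-.0597,.243]),proj(s,[.5839,-.0597,.277]),proj(t,[.5839,-.0597,.277]))
a=s['pixels'][60:220,180:310,::-1]; b=t['pixels'][80:240,190:320,::-1]
cv2.imwrite('pics/s8.png',cv2.resize(np.hstack([a,b]),None,fx=3,fy=3,interpolation=cv2.INTER_CUBIC))"
```

```text
[238.3834 149.2743] [237.8359 140.254 ] [272.8117 171.0161]
```

View pics/s8.png

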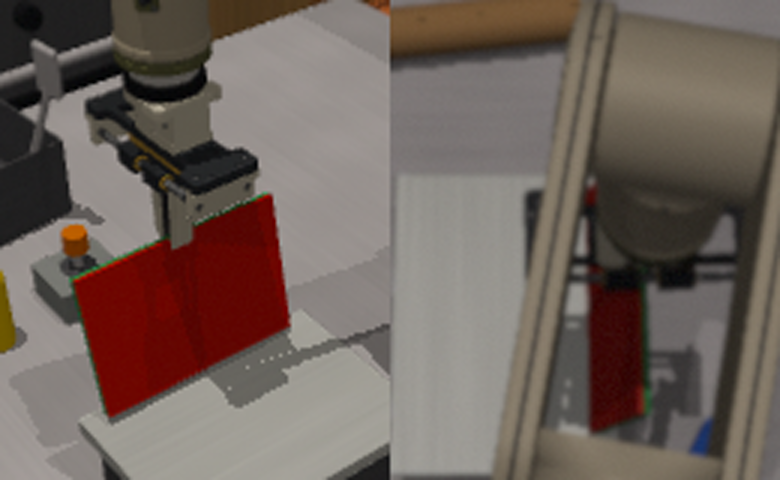

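Emit:
step_arm --deltas '[{"offset":[0,0,-2],"roll":0},{"offset":[0,0,-2],"roll":0},{"offset":[0,-2,0],"roll":0},{"offset":[0,-1,0],"roll":0},{"offset":[0,0,0],"roll":0},{"offset":[0,0,0],"roll":0}]'

```text
t: 34.05
tool_pos: [0.5836, -0.0294, 0.2826]
orientation: [3.141, 0.002, -0.002]
force: [-1.1, -0.2, -3.9]
opening: 0.0117
```

```bash
python3 pnp.py | head -2; python3 -c "
from h import *
s=robot.read_state();print(s['tool_pos'],s['force'],s['opening'],s['wrist_torque'])"
```

```text
corners [[276, 118], [281, 163], [221, 194], [209, 147]] 3252
err [0.2077] c [ 0.57   -0.027   0.2318] bx [ 0.0046  0.2248 -0.9744] by [0.9999 0.0108 0.0072]
[ 0.5836 -0.0297  0.2827] [ 0.0317 -0.5088 -3.8445] 0.011425708608591111 [-0.0567  0.1543  0.0749]
```

Emit:
step_arm --deltas '[{"offset":[0,2,0],"roll":0},{"offset":[0,0,2],"roll":0},{"offset":[0,0,2],"roll":0},{"offset":[0,0,0],"roll":0},{"offset":[0,0,0.3],"roll":0},{"offset":[0,0,0.3],"roll":0},{"offset":[0,0,0],"roll":0}]'

```text
t: 34.98
tool_pos: [0.5841, -0.0495, 0.2376]
orientation: [3.141, 0.002, 0.001]
force: [0.0, 0.2, -2.8]
opening: 0.0115
```

Emit:
step_arm --deltas '[{"offset":[0,0,0.2],"roll":0},{"offset":[0,0,0.2],"roll":0},{"offset":[0,0,0],"roll":0}]'

```text
t: 35.35
tool_pos: [0.5849, -0.0502, 0.2359]
orientation: [3.14, 0.001, 0.006]
force: [-2.3, -2.0, 6.9]
opening: 0.0113
```

Emit:
step_arm --deltas '[{"offset":[0,0,0],"roll":0},{"offset":[0,-0.2,0.5],"roll":0},{"offset":[0,-0.5,0.8],"roll":0},{"offset":[0,-0.5,0.8],"roll":0},{"offset":[0,-0.5,0.8],"roll":0},{"offset":[0,-0.5,0.8],"roll":0},{"offset":[0,-0.5,0.8],"roll":0},{"offset":[0,-0.3,0.8],"roll":0},{"offset":[0,0,0],"roll":0}]' --fingers 2 --grip_force 12

```text
t: 36.48
tool_pos: [0.5833, -0.0193, 0.1793]
orientation: [-3.141, -0.002, 0.003]
force: [-0.3, -0.3, 0.3]
opening: 0.0202
```

```bash
python3 pnp.py | head -2
```

```text
corners [[277, 132], [276, 171], [218, 201], [212, 162]] 2053
err [0.1801] c [ 0.5687 -0.0381  0.1793] bx [ 0.0004  0.0214 -0.9998] by [1.     0.0033 0.0005]
```

Emit:
step_arm --deltas '[{"offset":[0,-0.6,0.1],"roll":0},{"offset":[0,-0.6,0.1],"roll":0},{"offset":[0,-0.6,0],"roll":0},{"offset":[0,0,0],"roll":0}]' --fingers 2.3 --grip_force 8

```text
t: 37.02
tool_pos: [0.584, -0.001, 0.1785]
orientation: [-3.141, -0.003, -0.0]
force: [-0.6, -0.1, 0.6]
opening: 0.0228
```

Emit:
step_arm --deltas '[{"offset":[0,-0.6,0.2],"roll":0},{"offset":[0,-0.7,0.2],"roll":0},{"offset":[0,-0.7,0.3],"roll":0},{"offset":[0,0,0],"roll":0}]' --fingers 3.6

```text
t: 37.52
tool_pos: [0.5837, 0.0191, 0.1709]
orientation: [-3.141, -0.003, 0.001]
force: [-0.3, 0.6, -1.0]
opening: 0.0358
```

```bash
cat > f2.py <<'E'
# fit of the upper (green) face while it leans left about a bottom line on the stand: angle and bottom place, both views
from h import *
CX=.584
def poly(p,th,yB):
    c,s=np.cos(th),np.sin(th); P=[]
    for x,l in ((CX-.12,160),(CX+.12,160),(CX+.12,0),(CX-.12,0)):
        r=(-l*c+12*s)/1000; z=(l*s+12*c)/1000; P.append(proj(p,[x,yB-r,.12+z]))
    m=np.zeros((384,512),np.uint8); cv2.fillConvexPoly(m,np.round(np.array(P)*16).astype(np.int32),1,shift=4); return m>0
ims=[]
for n in ('scene','top'):
    p=cams.read_camera(n); m=green(p); q=np.zeros(m.shape,np.uint8)
    c=np.array([proj(p,[CX+a,.06+b,h]) for a in (-.15,.15) for b in (-.13,.18) for h in (.12,.3)],np.float32)
    cv2.fillConvexPoly(q,cv2.convexHull(c).astype(np.int32),1); ims.append((p,m&(q>0)))
best=min((sum(((m&~poly(p,th,y)).sum()*4+(poly(p,th,y)&~m).sum()) for p,m in ims),np.degrees(th),y) for th in np.radians(np.arange(0,92,3)) for y in np.arange(-.055,.03,.004))
s=robot.read_state(); print('green px',[m.sum() for _,m in ims],'fit',best,s['tool_pos'],s['force'],s['opening'],s['t'])
E
python3 f2.py; python3 pnp.py|head -3
```

```text
green px [np.int64(77), np.int64(225)] fit (np.int64(3114), np.float64(72.0), np.float64(-0.011000000000000038)) [0.5838 0.0185 0.1712] [ 0.0288  0.5917 -0.9142] 0.0358790100584615 37.625
corners [[280, 161], [218, 201], [222, 174], [250, 160]] 1077
```

Emit:
step_arm --deltas '[{"offset":[0,-0.7,0.3],"roll":0},{"offset":[0,-0.7,0.3],"roll":0},{"offset":[0,-0.7,0.3],"roll":0},{"offset":[0,0,0],"roll":0}]' --fingers 4.9

```text
t: 38.17
tool_pos: [0.5836, 0.0401, 0.1619]
orientation: [-3.141, -0.003, 0.001]
force: [0.7, 0.5, -0.7]
opening: 0.0492
```

```bash
python3 f2.py
```

```text
green px [np.int64(92), np.int64(512)] fit (np.int64(2962), np.float64(59.99999999999999), np.float64(-0.011000000000000038)) [0.5837 0.0395 0.1622] [-0.7656  0.7895 -0.7596] 0.04881832257495564 38.275
```

Emit:
step_arm --deltas '[{"offset":[0,-0.6,0.4],"roll":0},{"offset":[0,-0.6,0.4],"roll":0},{"offset":[0,-0.5,0.4],"roll":0},{"offset":[0,0,0],"roll":0}]' --fingers 6.4

```text
t: 38.78
tool_pos: [0.5837, 0.0569, 0.15]
orientation: [-3.142, -0.002, 0.0]
force: [0.1, 0.7, -0.3]
opening: 0.0642
```

```bash
python3 f2.py
```

```text
green px [np.int64(101), np.int64(805)] fit (np.int64(2777), np.float64(51.0), np.float64(-0.007000000000000041)) [0.5838 0.0565 0.1503] [ 0.7309  0.3084 -0.679 ] 0.06424510638219491 38.875
```

Emit:
step_arm --deltas '[{"offset":[0,-0.5,0.5],"roll":0},{"offset":[0,-0.5,0.5],"roll":0},{"offset":[0,-0.5,0.4],"roll":0},{"offset":[0,0,0],"roll":0}]' --fingers 7.8

```text
t: 39.38
tool_pos: [0.5838, 0.0711, 0.1366]
orientation: [3.14, 0.002, 0.0]
force: [-1.7, -1.2, 3.2]
opening: 0.0782
```

```bash
python3 f2.py
```

```text
green px [np.int64(470), np.int64(1202)] fit (np.int64(3238), np.float64(39.0), np.float64(-0.011000000000000038)) [0.5839 0.0711 0.1366] [-2.5516 -2.5728  4.507 ] 0.07845636826051952 39.475
```

Emit:
step_arm --deltas '[{"offset":[0,-0.35,0.35],"roll":0},{"offset":[0,-0.35,0.35],"roll":0},{"offset":[0,-0.3,0.35],"roll":0},{"offset":[0,0,0],"roll":0}]' --fingers 8.9

```text
t: 39.98
tool_pos: [0.5839, 0.0815, 0.1262]
orientation: [3.141, 0.002, 0.0]
force: [-2.9, -0.7, 5.1]
opening: 0.0894
```

```bash
python3 f2.py
```

```text
green px [np.int64(908), np.int64(1459)] fit (np.int64(3658), np.float64(29.999999999999996), np.float64(-0.007000000000000041)) [0.5838 0.0814 0.1262] [-2.1313  0.2574  4.7864] 0.08957245776071633 40.075
```

Emit:
step_arm --deltas '[{"offset":[0,-0.3,0.2],"roll":0},{"offset":[0,-0.3,0.2],"roll":0},{"offset":[0,0,0],"roll":0}]' --fingers 9.1

```text
t: 40.45
tool_pos: [0.5838, 0.087, 0.1215]
orientation: [3.141, 0.001, -0.0]
force: [-0.9, -4.9, 2.1]
opening: 0.0922
```

```bash
python3 f2.py
```

```text
green px [np.int64(1126), np.int64(1624)] fit (np.int64(3696), np.float64(24.000000000000004), np.float64(-0.011000000000000038)) [0.5838 0.0871 0.1216] [-0.5389 -3.1422  2.0516] 0.09232619122025043 40.55
```

Emit:
step_arm --deltas '[{"offset":[0,-0.25,0.2],"roll":0},{"offset":[0,-0.25,0.2],"roll":0},{"offset":[0,-0.2,0.1],"roll":0},{"offset":[0,0,0],"roll":0}]' --fingers 9.1

```text
t: 41.05
tool_pos: [0.5849, 0.0924, 0.1186]
orientation: [3.138, 0.0, 0.004]
force: [-3.1, -11.5, 12.2]
opening: 0.0931
```

```bash
python3 f2.py
```

```text
green px [np.int64(1230), np.int64(1705)] fit (np.int64(3699), np.float64(21.0), np.float64(-0.007000000000000041)) [0.5849 0.0924 0.1186] [ -2.3678 -10.469   10.9761] 0.09353996180547478 41.15
```

Emit:
step_arm --deltas '[{"offset":[0,-0.2,0.05],"roll":0},{"offset":[0,-0.2,0.1],"roll":0},{"offset":[0,-0.1,0],"roll":0},{"offset":[0,0,0],"roll":0}]' --fingers 9.3

```text
t: 41.65
tool_pos: [0.5857, 0.0967, 0.118]
orientation: [3.137, -0.0, 0.007]
force: [-1.4, -11.8, 14.6]
opening: 0.0931
```

```bash
python3 f2.py
```

```text
green px [np.int64(1266), np.int64(1752)] fit (np.int64(3747), np.float64(21.0), np.float64(-0.0030000000000000443)) [0.5857 0.0967 0.118 ] [ -1.8641 -12.557   14.8435] 0.09338291587892533 41.75
```

Emit:
step_arm --deltas '[{"offset":[0,0,-0.2],"roll":0},{"offset":[0,-0.25,0],"roll":0},{"offset":[0,-0.15,0.1],"roll":0},{"offset":[0,0,0.1],"roll":0},{"offset":[0,0,0],"roll":0}]'

```text
t: 42.38
tool_pos: [0.5853, 0.1017, 0.1179]
orientation: [3.139, 0.001, 0.006]
force: [-4.2, -8.9, 14.8]
opening: 0.0929
```

```bash
python3 f2.py
```

```text
green px [np.int64(1294), np.int64(1757)] fit (np.int64(3750), np.float64(21.0), np.float64(0.004999999999999949)) [0.5853 0.1017 0.1179] [-3.2526 -9.6542 15.6849] 0.09308474490987896 42.475
```

Emit:
step_arm --deltas '[{"offset":[0,0,0.15],"roll":0},{"offset":[0,0,0.15],"roll":0},{"offset":[0,0,0],"roll":0}]'

```text
t: 42.85
tool_pos: [0.5856, 0.1019, 0.1172]
orientation: [3.138, 0.001, 0.007]
force: [-11.1, -6.9, 29.2]
opening: 0.093
```

```bash
python3 f2.py
```

```text
green px [np.int64(1303), np.int64(1764)] fit (np.int64(3749), np.float64(21.0), np.float64(0.004999999999999949)) [0.5856 0.1019 0.1172] [-10.4144  -8.4507  30.0736] 0.09268151150685934 42.95
```

```bash
cat > pg.py <<'E'
import pnp, h
from h import *
def gm(p):
    m=green(p); q=np.zeros(m.shape,np.uint8)
    c=np.array([proj(p,[.584+a,.06+b,z]) for a in (-.15,.15) for b in (-.13,.14) for z in (.12,.25)],np.float32)
    cv2.fillConvexPoly(q,cv2.convexHull(c).astype(np.int32),1); m&=q>0
    m=cv2.morphologyEx(m.astype(np.uint8),cv2.MORPH_OPEN,np.ones((2,2)))
    pts=cv2.findNonZero(m); o=np.zeros(m.shape,np.uint8); cv2.fillConvexPoly(o,cv2.convexHull(pts),1); return o>0
for n in ('scene','top'): print(n); pnp.pnp(n,gm)
E
python3 pg.py | cut -c1-140
```

```text
scene
corners [[311, 184], [249, 221], [221, 204], [267, 179]] 1935
err [1.0646] c [0.6781 0.1774 0.2859] bx [ 0.9891 -0.0764 -0.1262] by [-0.1354 -0.809  -0.572 ]
err [1.0646] c [0.6781 0.1774 0.2859] bx [ 0.9891 -0.0764 -0.1262] by [0.1354 0.809  0.572 ]
err [3.0482] c [0.5882 0.0695 0.1465] bx [-0.1877  0.9234  0.3348] by [0.9778 0.1435 0.1525]
err [3.0482] c [0.5882 0.0695 0.1465] bx [-0.1877  0.9234  0.3348] by [-0.9778 -0.1435 -0.1525]
err [1.0646] c [0.6781 0.1774 0.2859] bx [-0.9891  0.0764  0.1262] by [0.1354 0.809  0.572 ]
err [1.0646] c [0.6781 0.1774 0.2859] bx [-0.9891  0.0764  0.1262] by [-0.1354 -0.809  -0.572 ]
err [3.0482] c [0.5882 0.0695 0.1465] bx [ 0.1877 -0.9234 -0.3348] by [-0.9778 -0.1435 -0.1525]
err [3.0482] c [0.5882 0.0695 0.1465] bx [ 0.1877 -0.9234 -0.3348] by [0.9778 0.1435 0.1525]
top
corners [[248, 145], [251, 223], [198, 222], [198, 188]] 3455
```

```bash
python3 -c "
from h import *
p=cams.read_camera('scene')
for uv,x in (((249.5,221.5),.704),((220.5,204.5),.704),((311.5,183.5),.464)):
    o,d=ray(p,uv); print(uv,o+d*(x-o[0])/d[0])
save(p,'s9.png',(190,110,330,240),4.5)"
```

```text
(249.5, 221.5) [0.704  0.1623 0.193 ]
(220.5, 204.5) [0.704  0.0089 0.131 ]
(311.5, 183.5) [0.464  0.1468 0.1841]
```

View pics/s9.png

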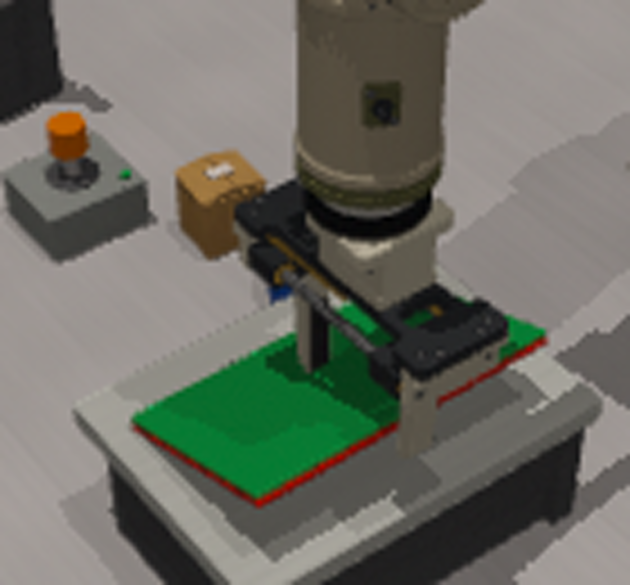

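Emit:
step_arm --deltas '[{"offset":[0,0,-0.2],"roll":0},{"offset":[0,0,-0.2],"roll":0},{"offset":[0,0,0],"roll":0}]'

```text
t: 43.48
tool_pos: [0.5852, 0.1023, 0.1182]
orientation: [3.14, 0.001, 0.005]
force: [-0.3, -7.6, 10.0]
opening: 0.093
```

```bash
cat > q.py <<'E'
from h import *
import io,contextlib
from pg import gm
p=cams.read_camera('scene'); m=gm(p); c=cv2.findNonZero(m.astype(np.uint8))[:,0]
hull=cv2.convexHull(c); 
for e in np.arange(2,20,.5):
    q=cv2.approxPolyDP(hull,e,True)[:,0]
    if len(q)<=4: break
q=q[np.argsort(q[:,0])]; lo=q[np.argmax(q[:,1])]; ri=q[-1]; le=q[0]
def pl(uv,x):
    o,d=ray(p,uv); return (o+d*(x-o[0])/d[0])[1:]
print('rim near',pl(lo+[.5,.5],.704),'bottom near',pl(le+[-.5,.5],.704),'rim far',pl(ri+[.5,0],.464))
s=robot.read_state(); print(s['tool_pos'],s['force'],s['opening'],s['t'])
E
python3 q.py | tail -2
```

```text
rim near [0.1672 0.2016] bottom near [0.0089 0.131 ] rim far [0.147  0.1822]
[0.5852 0.1023 0.1182] [-0.4109 -7.224  10.4499] 0.09320251271882649 43.625
```

Emit:
step_arm --deltas '[{"offset":[0,0,-0.2],"roll":0},{"offset":[0,0,-0.2],"roll":0},{"offset":[0,0,0],"roll":0}]'

```text
t: 44.0
tool_pos: [0.5833, 0.1046, 0.1198]
orientation: [-3.14, -0.002, 0.002]
force: [0.5, 1.3, -1.7]
opening: 0.0931
```

```bash
python3 q.py | tail -2
```

```text
rim near [0.1717 0.2017] bottom near [0.0146 0.1313] rim far [0.147  0.1822]
[0.5833 0.1041 0.1197] [-0.8465  1.0288 -1.7613] 0.09256835208080505 44.15
```

Emit:
step_arm --deltas '[{"offset":[0,-0.3,0],"roll":0},{"offset":[0,0,0],"roll":0}]'

```text
t: 44.4
tool_pos: [0.5836, 0.1068, 0.1201]
orientation: [-3.141, -0.002, 0.001]
force: [-0.7, 0.7, -0.5]
opening: 0.093
```

```bash
python3 q.py | tail -2
```

```text
rim near [0.1712 0.189 ] bottom near [0.0089 0.131 ] rim far [0.1526 0.174 ]
[0.5838 0.1065 0.1203] [-0.5398  1.3531 -1.4621] 0.09276597108210839 44.55
```

Emit:
step_arm --deltas '[{"offset":[0,-0.3,0.1],"roll":0},{"offset":[0,0,0],"roll":0}]'

```text
t: 44.8
tool_pos: [0.5839, 0.1094, 0.1194]
orientation: [3.141, 0.001, 0.0]
force: [0.6, 0.6, -0.3]
opening: 0.0931
```

```bash
python3 q.py | tail -2
```

```text
rim near [0.1788 0.1456] bottom near [0.0138 0.1262] rim far [0.1585 0.1317]
[0.584  0.1092 0.1196] [-0.6918 -0.6951 -0.5972] 0.09306589027565194 44.95
```

Emit:
step_arm --deltas '[{"offset":[0,0,-3],"roll":0},{"offset":[0,0,-5],"roll":0},{"offset":[6,0,0],"roll":0},{"offset":[0,6,0],"roll":0},{"offset":[0,6,0],"roll":0},{"offset":[0,6,0],"roll":0},{"offset":[0,6,0],"roll":0},{"offset":[0,0,0],"roll":0}]'

```text
t: 45.95
tool_pos: [0.6434, -0.1356, 0.1992]
orientation: [3.14, -0.008, -0.0]
force: [0.3, 1.1, -0.3]
opening: 0.0935
```

```bash
cat > r.py <<'E'
from h import *
s=robot.read_state(); print(s['tool_pos'],s['t'],s['q'][5])
for n in ('scene','top'):
    p=cams.read_camera(n); m=big(green(p)); print(n,m.sum(),quad(p,m,.132))
    for d in cams.silhouettes(p,'stand')[:1]: print('stand',quad(p,d['mask'],.12))
E
python3 r.py
```

```text
[ 0.6434 -0.1356  0.1992] 45.95 1.2910390542336976
scene 2945 (array([584.8126,  81.0377]), [159.5451202392578, 239.0006866455078], np.float32(0.010204911))
stand (array([594.6711,  92.1836]), [284.0076599121094, 338.212158203125], np.float32(-0.002886653))
top 4212 (array([582.8733,  79.2594]), [153.087158203125, 233.05795288085938], np.float32(0.014135122))
stand (array([576.7157,  60.668 ]), [222.65414428710938, 300.9140319824219], np.float32(-0.010434508))
```

Emit:
step_arm --deltas '[{"offset":[0,0,0],"roll":-0.174},{"offset":[0,0,0],"roll":-0.174},{"offset":[0,0,0],"roll":-0.174},{"offset":[0,0,0],"roll":-0.174},{"offset":[0,0,0],"roll":-0.174},{"offset":[0,0,0],"roll":-0.174},{"offset":[0,0,0],"roll":-0.174},{"offset":[0,0,0],"roll":-0.174},{"offset":[0,0,0],"roll":-0.17},{"offset":[5.5,-2,0],"roll":0},{"offset":[5.5,-2,0],"roll":0},{"offset":[5.5,-2,0],"roll":0}]'

```text
t: 47.65
tool_pos: [0.5844, 0.0382, 0.1995]
orientation: [2.228, 2.215, 0.001]
force: [0.5, 0.7, -0.3]
opening: 0.0928
```

Emit:
step_arm --deltas '[{"offset":[5.5,0,0],"roll":0},{"offset":[5.5,0,0],"roll":0},{"offset":[5.5,0,0],"roll":0},{"offset":[1.5,0,0],"roll":0},{"offset":[0,0,0],"roll":0},{"offset":[0,0,0],"roll":0}]'

```text
t: 48.4
tool_pos: [0.5868, 0.214, 0.1994]
orientation: [2.23, 2.212, -0.001]
force: [-0.7, 0.5, 0.2]
opening: 0.0928
```

```bash
python3 -c "
from h import *
s=robot.read_state();print(s['tool_pos']);go(.582,.2,.0892,-.008)"
```

```text
[0.5868 0.214  0.1994]
tool_y yaw -0.0083 tilt 0.0006 q6 0.276 offset(cm) [-1.4006 -0.4642 11.0185] roll -0.0003 (or +3.1413)
```

Emit:
step_arm --deltas '[{"offset":[0,-0.4,5],"roll":0},{"offset":[0,0,4],"roll":0},{"offset":[0,0,2],"roll":0},{"offset":[0,0,0],"roll":0},{"offset":[-1.5,0,0],"roll":0},{"offset":[-1.5,0,0],"roll":0},{"offset":[-1,0,0],"roll":0},{"offset":[-1,0,0],"roll":0},{"offset":[-1,0,0],"roll":0},{"offset":[-0.8,0,0],"roll":0},{"offset":[0,0,0],"roll":0},{"offset":[0,0,0],"roll":0}]'

```text
t: 49.9
tool_pos: [0.5818, 0.1465, 0.0889]
orientation: [-2.23, -2.212, 0.002]
force: [-0.0, 0.4, -0.2]
opening: 0.0931
```

Emit:
step_arm --deltas '[{"offset":[1.5,0,0],"roll":0},{"offset":[1.5,0,-3],"roll":0},{"offset":[0,0,-5],"roll":0},{"offset":[5,0,-2],"roll":0},{"offset":[5,0,0],"roll":0},{"offset":[0,0,0],"roll":0}]'

```text
t: 50.65
tool_pos: [0.5822, 0.2814, 0.1891]
orientation: [-2.225, -2.217, -0.001]
force: [0.1, -0.3, 0.2]
opening: 0.0929
```

```bash
cat >> r.py <<'E'
kr=lambda p:(lambda h:(abs(h[...,0].astype(int)-15)<5)&(h[...,1]>90)&(h[...,2]>60))(cv2.cvtColor(p['pixels'],cv2.COLOR_RGB2HSV))
for n in ('top','scene'):
    p=cams.read_camera(n)
    for d in cams.pinpoint(p,'box1'):
        xy=np.array(d['xy']); u,v=np.round(proj(p,atz(p,xy,0)+[0,0,.035])).astype(int)
        print(n,'box',np.round(xy,1),round(d['score'],2),atz(p,xy,0),'hsv',cv2.cvtColor(p['pixels'],cv2.COLOR_RGB2HSV)[max(0,v-2):v+3,max(0,u-2):u+3].reshape(-1,3).mean(0).round() if 0<=u<512 and 0<=v<384 else None)
    for d in cams.silhouettes(p,'box1'):
        print('  sil',round(d['score'],2),np.array(d['xy']),quad(p,d['mask'],.07))
E
python3 r.py
```

```text
[0.5822 0.2814 0.1891] 50.65 0.3738147197306275
scene 2485 (array([583.157 ,  59.9028]), [158.2366180419922, 238.85455322265625], np.float32(-0.0092487335))
stand (array([592.949 ,  94.6739]), [285.4725341796875, 335.958984375], np.float32(-0.019472003))
top 4173 (array([581.5497,  57.0124]), [153.69227600097656, 233.34498596191406], np.float32(-0.0061374903))
stand (array([575.0948,  61.2093]), [222.14561462402344, 303.072021484375], np.float32(-0.017769575))
top box [295.6 231.8] 0.89 [ 0.4519 -0.1474  0.    ] hsv [109. 117. 133.]
top box [137.1 201. ] 0.64 [0.5552 0.3564 0.    ] hsv [112.  16.  34.]
top box [332.1 231.5] 0.6 [ 0.4515 -0.2638  0.    ] hsv [ 19.  80. 135.]
top box [121.5 231.6] 0.55 [0.458  0.4017 0.    ] hsv [ 19.  57. 124.]
  sil 0.89 [300.7 232.7] (array([ 444.5175, -152.1695]), [60.059730529785156, 60.25076675415039], np.float32(-0.49746358))
  sil 0.88 [330.8 230.2] (array([ 454.2112, -251.9464]), [63.56611633300781, 66.40966033935547], np.float32(1.5191647))
  sil 0.5 [110.8 222.5] (array([475.0387, 411.2121]), [18.002304077148438, 20.89809226989746], np.float
[... 283 characters left out ...]
8 0.    ] hsv [ 18. 149. 159.]
scene box [365.5 280.7] 0.6 [0.4744 0.4143 0.    ] hsv [ 24. 255. 118.]
  sil 0.95 [239.4 154.8] (array([ 480.6276, -222.4144]), [72.96311950683594, 134.33460998535156], np.float32(0.9852239))
  sil 0.88 [346.4 237.3] (array([454.7165, 307.7691]), [69.08468627929688, 106.31193542480469], np.float32(0.32498872))
  sil 0.73 [372.  271.9] (array([471.6792, 415.8696]), [80.59413146972656, 95.79188537597656], np.float32(1.0725447))
  sil 0.71 [333.7 274.6] (array([573.631, 366.862]), [70.96952056884766, 97.08917236328125], np.float32(0.1550976))
  sil 0.52 [255.7 166.9] (array([ 466.8098, -129.8524]), [59.483070373535156, 112.79063415527344], np.float32(0.94755375))
```

Emit:
step_arm --deltas '[{"offset":[-5.4,-1.28,0],"roll":0},{"offset":[-5.4,-1.28,0],"roll":0},{"offset":[-5.4,-1.28,0],"roll":0},{"offset":[-5.4,-1.28,0],"roll":0},{"offset":[-5.4,-1.28,0],"roll":0},{"offset":[-5.4,-1.28,0],"roll":0},{"offset":[-5.4,-1.28,0],"roll":0},{"offset":[-5.4,-1.28,0],"roll":0},{"offset":[-5.4,-1.28,0],"roll":0},{"offset":[-5.4,-1.28,0],"roll":0},{"offset":[0,0,0],"roll":0.07},{"offset":[0,0,0],"roll":0}]'

```text
t: 52.65
tool_pos: [0.4505, -0.2628, 0.1894]
orientation: [2.308, 2.131, 0.0]
force: [-0.8, -0.1, -0.1]
opening: 0.0929
```

```bash
cat > w.py <<'E'
from h import *
import sys
s=robot.read_state(); print(s['tool_pos'],s['t'],s['opening'],s['force'])
# top faces of upright boxes (kraft by colour) from the top view, at given height
zt=float(sys.argv[1]) if len(sys.argv)>1 else .07
p=cams.read_camera('top'); c=cams.read_camera('scene')
for d in cams.silhouettes(p,'box1'):
    m=d['mask']; hsv=np.median(cv2.cvtColor(p['pixels'],cv2.COLOR_RGB2HSV)[m],0); print('top',round(d['score'],2),hsv,m.sum(),quad(p,m,zt))
for n,q in (('top',p),('scene',c)):
  for d in cams.pinpoint(q,'box1'): print(n,'pin',round(d['score'],2),atz(q,d['xy'],zt-.07)[:2],np.round(d['xy']))
E
python3 w.py; python3 -c "
from h import *
go(.4545,-.258,-.012,-.08)"
```

```text
[ 0.4505 -0.2628  0.1894] 52.65 0.09292196309439846 [-0.8334 -0.1153 -0.1201]
top 0.92 [ 15. 135. 120.] 520 (array([548.3214, 347.0112]), [70.6363296508789, 72.26495361328125], np.float32(-1.5247116))
top 0.83 [ 15. 135. 120.] 504 (array([428.6891, 286.1367]), [67.3524169921875, 67.71556091308594], np.float32(-1.3015358))
top 0.83 [ 25. 179. 158.] 410 (array([445.8778, 392.8298]), [52.09161376953125, 74.13261413574219], np.float32(1.1650444))
top 0.76 [111. 189. 116.] 429 (array([ 444.3799, -152.3008]), [61.15940856933594, 62.775787353515625], np.float32(1.081873))
top 0.75 [ 15.  134.   63.5] 336 (array([ 455.1769, -248.765 ]), [57.54456329345703, 67.84635162353516], np.float32(-0.12544584))
top pin 0.9 [ 0.4515 -0.1516] [297. 232.]
top pin 0.75 [0.4562 0.4095] [119. 232.]
top pin 0.68 [0.5539 0.3502] [139. 201.]
top pin 0.62 [0.4288 0.2929] [156. 241.]
top pin 0.58 [ 0.4566 -0.2621] [332. 230.]
scene pin 0.92 [0.4299 0.2977] [347. 248.]
scene pin 0.65 [ 0.4542 -0.1551] [255. 175.]
scene pin 0.61 [ 0.4609 -0.2684] [237. 161.]
scene pin 0.6 [0.56   0.3407] [327. 279.]
scene pin 0.37 [ 0.6783 -0.367 ] [177. 170.]
tool_y yaw -0.0760 tilt 0.0002 q6 -0.547 offset(cm) [ 0.3635  0.2977 20.1427] roll 0.0040 (or -3.1376)
```

Emit:
step_arm --deltas '[{"offset":[0.3,0.4,4],"roll":0},{"offset":[0,0,5],"roll":0},{"offset":[0,0,5],"roll":0},{"offset":[0,0,4],"roll":0},{"offset":[0,0,2.1],"roll":0},{"offset":[0,0,0],"roll":0},{"offset":[0,0,0],"roll":0}]'

```text
t: 53.78
tool_pos: [0.4561, -0.2596, -0.0104]
orientation: [2.304, 2.133, 0.0]
force: [0.2, 0.5, -0.8]
opening: 0.093
```

Emit:
step_arm --deltas '[{"offset":[0,0,0],"roll":0},{"offset":[0,0,0],"roll":0},{"offset":[0,0,0],"roll":0},{"offset":[0,0,0],"roll":0},{"offset":[0,0,0],"roll":0},{"offset":[0,0,0],"roll":0}]' --fingers 0 --grip_force 15

```text
t: 54.52
tool_pos: [0.4554, -0.2595, -0.0113]
orientation: [2.306, 2.133, 0.0]
force: [-0.1, 0.7, 3.0]
opening: 0.06
```

Emit:
step_arm --deltas '[{"offset":[0,0,-3],"roll":0},{"offset":[0,0,-5],"roll":0},{"offset":[0,0,-5],"roll":0},{"offset":[0,0,-5],"roll":0},{"offset":[0,0,-3],"roll":0},{"offset":[0,0,0],"roll":0}]'

```text
t: 55.28
tool_pos: [0.4565, -0.2603, 0.2009]
orientation: [2.303, 2.13, 0.001]
force: [-0.3, 0.4, -2.2]
opening: 0.0599
```

```bash
python3 -c "
from h import *
s=robot.read_state();print(s['tool_pos'],s['opening'],s['force']);go(.657,.058,.2,-np.pi/2-.008)"
```

```text
[ 0.4565 -0.2603  0.2009] 0.05992129357719213 [-0.3093  0.4187 -2.2236]
tool_y yaw -0.0780 tilt 0.0048 q6 -0.538 offset(cm) [33.301  17.5091  0.0735] roll 1.5008 (or -1.6408)
```

Emit:
step_arm --deltas '[{"offset":[4.76,2.5,0],"roll":0},{"offset":[4.76,2.5,0],"roll":0},{"offset":[4.76,2.5,0],"roll":0},{"offset":[4.76,2.5,0],"roll":0},{"offset":[4.76,2.5,0],"roll":0},{"offset":[4.76,2.5,0],"roll":0},{"offset":[4.74,2.5,0],"roll":0},{"offset":[0,0,0],"roll":0.17},{"offset":[0,0,0],"roll":0.17},{"offset":[0,0,0],"roll":0.17},{"offset":[0,0,0],"roll":0.17},{"offset":[0,0,0],"roll":0.17}]'

```text
t: 56.78
tool_pos: [0.6541, 0.059, 0.1947]
orientation: [-2.982, -0.984, 0.007]
force: [0.1, 0.0, -1.1]
opening: 0.0603
```

Emit:
step_arm --deltas '[{"offset":[0,0,0],"roll":0.17},{"offset":[0,0,0],"roll":0.17},{"offset":[0,0,0],"roll":0.17},{"offset":[0,0,0],"roll":0.14},{"offset":[0,0,0],"roll":0},{"offset":[0,0,0],"roll":0}]'

```text
t: 57.52
tool_pos: [0.6549, 0.059, 0.1966]
orientation: [3.142, -0.006, -0.004]
force: [0.5, 0.2, -1.9]
opening: 0.0601
```

```bash
python3 -c "
from h import *
s=robot.read_state();print(s['tool_pos'],s['opening'],s['force']);go(.657,.058,.121,-np.pi/2-.008)"
```

```text
[0.6549 0.059  0.1966] 0.06008921544458222 [ 0.4942  0.1658 -1.9166]
tool_y yaw -1.5749 tilt 0.0023 q6 1.587 offset(cm) [0.2307 0.0981 7.5608] roll 0.0039 (or -3.1377)
```

Emit:
step_arm --deltas '[{"offset":[0.2,0.1,3],"roll":0.004},{"offset":[0,0,3],"roll":0},{"offset":[0,0,1],"roll":0},{"offset":[0,0,0.4],"roll":0},{"offset":[0,0,0.2],"roll":0},{"offset":[0,0,0],"roll":0},{"offset":[0,0,0],"roll":0}]'

```text
t: 58.4
tool_pos: [0.6582, 0.058, 0.1234]
orientation: [-3.142, 0.017, -0.002]
force: [0.9, -0.2, -1.7]
opening: 0.0599
```

Emit:
step_arm --deltas '[{"offset":[0,0,0],"roll":0},{"offset":[0,0,0],"roll":0},{"offset":[0,0,0],"roll":0},{"offset":[0,0,0],"roll":0},{"offset":[0,0,0],"roll":0}]' --fingers 9.3

```text
t: 59.02
tool_pos: [0.6576, 0.058, 0.1223]
orientation: [-3.142, 0.018, 0.0]
force: [-0.1, -0.3, 0.3]
opening: 0.0929
```

Emit:
step_arm --deltas '[{"offset":[0,0,-4],"roll":0},{"offset":[0,0,-4],"roll":0},{"offset":[0,0,0],"roll":0},{"offset":[0,0,0],"roll":0}]'

```text
t: 59.52
tool_pos: [0.6574, 0.058, 0.2018]
orientation: [-3.142, 0.018, 0.001]
force: [0.1, 0.4, -0.4]
opening: 0.0931
```

```bash
python3 w.py; python3 -c "
from h import *
go(.552,.349,.2,np.pi/2); go(.43,.291,.2,.27)"
```

```text
[0.6574 0.058  0.2018] 59.525 0.09308432616798215 [ 0.0864  0.3787 -0.4197]
top 0.95 [ 15. 135. 120.] 489 (array([428.2032, 286.7498]), [66.65658569335938, 67.8594741821289], np.float32(-1.331975))
top 0.9 [111. 191. 115.] 416 (array([ 443.4397, -151.6655]), [60.642826080322266, 62.537208557128906], np.float32(1.081787))
top 0.84 [ 15. 135. 119.] 515 (array([548.3093, 345.5031]), [69.25653076171875, 70.80008697509766], np.float32(0.045909643))
top 0.83 [ 15. 138.  58.] 408 (array([675.7222,  63.2546]), [57.404632568359375, 67.95542907714844], np.float32(1.5640062))
top 0.74 [ 24. 178. 155.] 501 (array([445.4166, 393.8524]), [58.86013412475586, 77.33514404296875], np.float32(1.1379405))
top pin 0.82 [0.4313 0.2958] [155. 240.]
top pin 0.8 [0.4524 0.4052] [120. 233.]
top pin 0.72 [ 0.4411 -0.1481] [296. 235.]
top pin 0.71 [0.5524 0.3594] [136. 202.]
scene pin 0.77 [0.4219 0.2914] [347. 245.]
scene pin 0.63 [0.456  0.4164] [370. 278.]
scene pin 0.62 [0.5585 0.3528] [330. 281.]
scene pin 0.62 [ 0.5891 -0.0548] [241. 205.]
scene pin 0.27 [ 0.6882 -0.3432] [178. 174.]
tool_y yaw -1.5820 tilt 0.0025 q6 1.592 offset(cm) [-10.8053 -28.9823   0.1005] roll -0.0112 (or +3.1304)
tool_y yaw -1.5820 tilt 0.0025 q6 1.592 offset(cm) [-22.9395 -23.0459   0.1307] roll 1.2896 (or -1.8520)
```

Emit:
step_arm --deltas '[{"offset":[-2.04,-5.7,0],"roll":0},{"offset":[-2.04,-5.7,0],"roll":0},{"offset":[-2.04,-5.7,0],"roll":0},{"offset":[-2.04,-5.7,0],"roll":0},{"offset":[-2.04,-5.7,0],"roll":0},{"offset":[0,-0.6,0],"roll":-0.057},{"offset":[0,0,0],"roll":0},{"offset":[0,0,0],"roll":0}]'

```text
t: 60.78
tool_pos: [0.559, 0.3493, 0.2019]
orientation: [3.14, 0.069, -0.001]
force: [0.1, -0.7, -0.2]
opening: 0.0927
```

```bash
python3 w.py|grep -v pin; python3 -c "
from h import *
go(.554,.352,-.0113,-1.525)"
```

```text
[0.559  0.3493 0.2019] 60.775 0.09271311852846292 [ 0.0939 -0.744  -0.1657]
top 0.92 [ 15.  135.   88.5] 488 (array([428.705 , 286.3667]), [66.87776947021484, 67.32452392578125], np.float32(0.23883498))
top 0.77 [111. 189. 117.] 425 (array([ 444.6591, -151.6891]), [61.45073699951172, 63.69461441040039], np.float32(1.0731112))
top 0.76 [ 15. 136.  74.] 391 (array([543.9637, 345.0081]), [62.223167419433594, 62.725399017333984], np.float32(-1.4354752))
top 0.6 [ 15. 136. 120.] 545 (array([685.3871,  61.7898]), [71.2637939453125, 76.76148223876953], np.float32(-0.0065283775))
top 0.5 [ 21.  13. 146.] 3304 (array([585.2733,  63.2792]), [231.72772216796875, 317.23345947265625], np.float32(-0.016751051))
tool_y yaw -1.5266 tilt 0.0001 q6 2.007 offset(cm) [-0.5157 -0.2913 21.3714] roll -0.0016 (or +3.1400)
```

Emit:
step_arm --deltas '[{"offset":[-0.5,-0.3,4],"roll":0},{"offset":[0,0,5],"roll":0},{"offset":[0,0,5],"roll":0},{"offset":[0,0,5],"roll":0},{"offset":[0,0,2.2],"roll":0},{"offset":[0,0,0],"roll":0},{"offset":[0,0,0],"roll":0}]'

```text
t: 61.9
tool_pos: [0.5556, 0.3538, -0.0069]
orientation: [-3.139, -0.072, -0.005]
force: [-0.8, -0.8, 0.7]
opening: 0.0929
```

Emit:
step_arm --deltas '[{"offset":[0,0,0],"roll":0},{"offset":[0,0,0],"roll":0},{"offset":[0,0,0],"roll":0},{"offset":[0,0,0],"roll":0},{"offset":[0,0,0],"roll":0},{"offset":[0,0,0],"roll":0}]' --fingers 0 --grip_force 15

```text
t: 62.65
tool_pos: [0.5538, 0.3532, -0.0094]
orientation: [-3.14, -0.072, -0.0]
force: [-0.7, 1.2, 2.5]
opening: 0.0567
```

Emit:
step_arm --deltas '[{"offset":[0,0,-3],"roll":0},{"offset":[0,0,-5],"roll":0},{"offset":[0,0,-5],"roll":0},{"offset":[0,0,-5],"roll":0},{"offset":[0,0,-3.2],"roll":0},{"offset":[0,0,0],"roll":0}]'

```text
t: 63.4
tool_pos: [0.5554, 0.3536, 0.2056]
orientation: [-3.138, -0.072, -0.008]
force: [0.3, 0.3, -2.5]
opening: 0.0567
```

```bash
python3 -c "
from h import *
s=robot.read_state();print(s['tool_pos'],s['opening'],s['force']);go(.582,.0585,.2,-np.pi/2-.008)"
```

```text
[0.5554 0.3536 0.2056] 0.05668751101092538 [ 0.2806  0.2686 -2.477 ]
tool_y yaw -1.5251 tilt 0.0057 q6 2.014 offset(cm) [ 1.307  29.6045  0.4992] roll 0.0537 (or -3.0879)
```

Emit:
step_arm --deltas '[{"offset":[0.26,5.9,0],"roll":0},{"offset":[0.26,5.9,0],"roll":0},{"offset":[0.26,5.9,0],"roll":0},{"offset":[0.26,5.9,0],"roll":0},{"offset":[0.26,5.9,0],"roll":0},{"offset":[0,0,0],"roll":0.053},{"offset":[0,0,0],"roll":0},{"offset":[0,0,0],"roll":0}]'

```text
t: 64.4
tool_pos: [0.5794, 0.0594, 0.2007]
orientation: [-3.142, 0.008, 0.004]
force: [0.2, 0.3, -1.8]
opening: 0.0565
```

```bash
python3 -c "
from h import *
s=robot.read_state();print(s['tool_pos'],s['opening'],s['force']);go(.582,.0585,.123,-np.pi/2-.008)"
```

```text
[0.5794 0.0594 0.2007] 0.05653112498172126 [ 0.2351  0.2901 -1.8067]
tool_y yaw -1.5761 tilt 0.0025 q6 1.590 offset(cm) [0.283  0.0861 7.7651] roll 0.0027 (or -3.1389)
```

Emit:
step_arm --deltas '[{"offset":[0.1,0.05,3],"roll":0},{"offset":[0,0,3],"roll":0},{"offset":[0,0,1.2],"roll":0},{"offset":[0,0,0.4],"roll":0},{"offset":[0,0,0.2],"roll":0},{"offset":[0,0,0],"roll":0},{"offset":[0,0,0],"roll":0}]'

```text
t: 65.28
tool_pos: [0.5818, 0.0583, 0.1253]
orientation: [-3.142, 0.011, -0.002]
force: [0.4, 0.0, -1.2]
opening: 0.0561
```

Emit:
step_arm --deltas '[{"offset":[0,0,0],"roll":0},{"offset":[0,0,0],"roll":0},{"offset":[0,0,0],"roll":0},{"offset":[0,0,0],"roll":0},{"offset":[0,0,0],"roll":0}]' --fingers 9.3

```text
t: 65.9
tool_pos: [0.5812, 0.0583, 0.1243]
orientation: [-3.142, 0.011, 0.0]
force: [0.2, 0.4, 0.5]
opening: 0.0926
```

Emit:
step_arm --deltas '[{"offset":[0,0,-4],"roll":0},{"offset":[0,0,-4],"roll":0},{"offset":[0,0,0],"roll":0},{"offset":[0,0,0],"roll":0}]'

```text
t: 66.4
tool_pos: [0.581, 0.0583, 0.2038]
orientation: [3.142, -0.011, -0.001]
force: [0.2, 0.5, -0.9]
opening: 0.0932
```

```bash
python3 w.py; python3 -c "
from h import *
go(.431,.2925,.2,.24)"
```

```text
[0.581  0.0583 0.2038] 66.4 0.09322846343194832 [ 0.2244  0.4708 -0.8725]
top 0.91 [ 25. 178. 157.] 471 (array([445.5834, 393.2773]), [58.481201171875, 75.89805603027344], np.float32(1.1122628))
top 0.7 [111. 190. 116.] 425 (array([ 445.977 , -153.7711]), [61.20368194580078, 65.02806091308594], np.float32(-0.48904586))
top 0.64 [ 15. 136. 121.] 458 (array([429.4747, 285.6653]), [64.07133483886719, 65.77674102783203], np.float32(0.2225051))
top pin 0.89 [0.5995 0.0566] [231. 187.]
top pin 0.77 [0.4241 0.2908] [156. 242.]
top pin 0.75 [ 0.4559 -0.1546] [298. 230.]
top pin 0.66 [0.4634 0.4086] [119. 230.]
scene pin 0.84 [ 0.5913 -0.0516] [241. 206.]
scene pin 0.69 [0.4268 0.2961] [347. 247.]
scene pin 0.67 [0.4726 0.4042] [363. 278.]
scene pin 0.61 [ 0.4979 -0.0636] [260. 193.]
scene pin 0.58 [ 0.4568 -0.1542] [255. 175.]
tool_y yaw -1.5781 tilt 0.0023 q6 1.590 offset(cm) [-15.1145 -23.3154   0.3285] roll 1.3235 (or -1.8181)
```

Emit:
step_arm --deltas '[{"offset":[-3.05,-4.64,0],"roll":0},{"offset":[-3.05,-4.64,0],"roll":0},{"offset":[-3.05,-4.64,0],"roll":0},{"offset":[-3.05,-4.64,0],"roll":0},{"offset":[-3.05,-4.64,0],"roll":0},{"offset":[0,0,0],"roll":-0.18},{"offset":[0,0,0],"roll":-0.18},{"offset":[0,0,0],"roll":-0.18},{"offset":[0,0,0],"roll":-0.18},{"offset":[0,0,0],"roll":-0.18},{"offset":[0,0,0],"roll":-0.18},{"offset":[0,0,0],"roll":-0.18}]'

```text
t: 68.15
tool_pos: [0.4301, 0.2912, 0.2037]
orientation: [-2.54, -1.849, 0.002]
force: [0.6, 0.1, 0.2]
opening: 0.093
```

Emit:
step_arm --deltas '[{"offset":[0,0,0],"roll":-0.18},{"offset":[0,0,0],"roll":-0.18},{"offset":[0,0,0],"roll":-0.18},{"offset":[0,0,0],"roll":0},{"offset":[0,0,0],"roll":0}]'

```text
t: 68.78
tool_pos: [0.4302, 0.2913, 0.204]
orientation: [-1.967, -2.45, 0.001]
force: [0.4, 0.3, -0.1]
opening: 0.0925
```

```bash
python3 w.py|grep -v scene; python3 -c "
from h import *
go(.43,.2915,-.0105,.23)"
```

```text
[0.4302 0.2913 0.204 ] 68.775 0.09248619483245397 [ 0.4098  0.2614 -0.1243]
top 0.75 [ 15. 136.  74.] 475 (array([429.2983, 286.6056]), [65.54193115234375, 66.11186981201172], np.float32(0.27837312))
top 0.72 [111. 189. 116.] 426 (array([ 444.5494, -151.6295]), [61.202354431152344, 63.69314193725586], np.float32(1.0730802))
top 0.7 [ 15. 136. 119.] 543 (array([603.39  ,  64.8917]), [64.31802368164062, 81.12969207763672], np.float32(-0.0050489902))
top 0.63 [ 15. 137. 120.] 512 (array([686.9785,  63.3547]), [68.26339721679688, 73.60152435302734], np.float32(-0.006570697))
top pin 0.94 [ 0.4446 -0.151 ] [297. 234.]
top pin 0.79 [0.6891 0.0688] [227. 160.]
top pin 0.77 [0.61   0.0543] [232. 183.]
top pin 0.61 [0.4298 0.2982] [154. 240.]
tool_y yaw 0.2208 tilt 0.0000 q6 0.276 offset(cm) [ 0.0203 -0.032  21.4824] roll -0.0092 (or +3.1324)
```

Emit:
step_arm --deltas '[{"offset":[0,0,5],"roll":-0.02},{"offset":[0,0,5],"roll":0},{"offset":[0,0,5],"roll":0},{"offset":[0,0,4.2],"roll":0},{"offset":[0,0,2.2],"roll":0},{"offset":[0,0,0],"roll":0},{"offset":[0,0,0],"roll":0}]'

```text
t: 69.9
tool_pos: [0.4313, 0.2919, -0.0084]
orientation: [1.937, 2.473, 0.002]
force: [-0.4, 0.1, 0.1]
opening: 0.0926
```

Emit:
step_arm --deltas '[{"offset":[0,0,0],"roll":0},{"offset":[0,0,0],"roll":0},{"offset":[0,0,0],"roll":0},{"offset":[0,0,0],"roll":0},{"offset":[0,0,0],"roll":0},{"offset":[0,0,0],"roll":0}]' --fingers 0 --grip_force 15

```text
t: 70.65
tool_pos: [0.4307, 0.2915, -0.0093]
orientation: [1.937, 2.473, 0.001]
force: [0.5, -0.8, 2.8]
opening: 0.06
```

Emit:
step_arm --deltas '[{"offset":[0,0,-3],"roll":0},{"offset":[0,0,-5],"roll":0},{"offset":[0,0,-5],"roll":0},{"offset":[0,0,-5],"roll":0},{"offset":[0,0,-3.3],"roll":0},{"offset":[0,0,0],"roll":0}]'

```text
t: 71.4
tool_pos: [0.4319, 0.2923, 0.2061]
orientation: [1.936, 2.472, 0.007]
force: [-0.3, 0.7, -1.9]
opening: 0.0598
```

```bash
python3 -c "
from h import *
s=robot.read_state();print(s['tool_pos'],s['opening'],s['force']);go(.506,.0595,.2,-np.pi/2-.008)"
```

```text
[0.4319 0.2923 0.2061] 0.05980035727071623 [-0.2522  0.7063 -1.9462]
tool_y yaw 0.2421 tilt 0.0051 q6 0.254 offset(cm) [-24.3746   1.6156   0.5871] roll -1.3207 (or +1.8209)
```

Emit:
step_arm --deltas '[{"offset":[-6.1,0.4,0],"roll":0},{"offset":[-6.1,0.4,0],"roll":0},{"offset":[-6.1,0.4,0],"roll":0},{"offset":[-6.1,0.4,0],"roll":0},{"offset":[0,0,0],"roll":-0.165},{"offset":[0,0,0],"roll":-0.165},{"offset":[0,0,0],"roll":-0.165},{"offset":[0,0,0],"roll":-0.165},{"offset":[0,0,0],"roll":-0.165},{"offset":[0,0,0],"roll":-0.165},{"offset":[0,0,0],"roll":-0.165},{"offset":[0,0,0],"roll":-0.165}]'

```text
t: 72.9
tool_pos: [0.5029, 0.0583, 0.2003]
orientation: [-0.005, -3.137, -0.0]
force: [-0.4, -0.2, -2.0]
opening: 0.0596
```

Emit:
step_arm --deltas '[{"offset":[0,0,0],"roll":0},{"offset":[0,0,0],"roll":0}]'

```text
t: 73.15
tool_pos: [0.5037, 0.0583, 0.2019]
orientation: [-0.02, -3.139, 0.0]
force: [0.0, 0.8, -1.8]
opening: 0.0598
```

```bash
python3 -c "
from h import *
s=robot.read_state();print(s['tool_pos'],s['opening'],s['force']);go(.506,.0595,.1235,-np.pi/2-.008)"
```

```text
[0.5037 0.0583 0.2019] 0.05980933204192127 [ 0.0209  0.7956 -1.7597]
tool_y yaw 1.5583 tilt 0.0021 q6 -1.544 offset(cm) [-0.2474  0.1204  7.8396] roll -0.0045 (or +3.1371)
```

Emit:
step_arm --deltas '[{"offset":[-0.1,0.1,3],"roll":0},{"offset":[0,0,3],"roll":0},{"offset":[0,0,1.2],"roll":0},{"offset":[0,0,0.5],"roll":0},{"offset":[0,0,0.2],"roll":0},{"offset":[0,0,0],"roll":0},{"offset":[0,0,0],"roll":0}]'

```text
t: 74.03
tool_pos: [0.506, 0.0593, 0.1252]
orientation: [0.014, 3.14, 0.0]
force: [0.1, 0.2, -1.5]
opening: 0.0601
```

Emit:
step_arm --deltas '[{"offset":[0,0,0],"roll":0},{"offset":[0,0,0],"roll":0},{"offset":[0,0,0],"roll":0},{"offset":[0,0,0],"roll":0},{"offset":[0,0,0],"roll":0}]' --fingers 9.3

```text
t: 74.65
tool_pos: [0.5054, 0.0593, 0.1243]
orientation: [-0.014, -3.142, -0.0]
force: [0.1, 0.1, 0.7]
opening: 0.0931
```

Emit:
step_arm --deltas '[{"offset":[0,0,-4],"roll":0},{"offset":[0,0,-4],"roll":0},{"offset":[0,-6,0],"roll":0},{"offset":[0,-6,0],"roll":0},{"offset":[0,-6,0],"roll":0},{"offset":[0,-6,0],"roll":0},{"offset":[0,-6,0],"roll":0},{"offset":[0,-6,0],"roll":0},{"offset":[0,-5,0],"roll":0},{"offset":[0,0,0],"roll":0},{"offset":[0,0,0],"roll":0}]' --fingers 0

```text
t: 76.03
tool_pos: [0.5017, -0.3504, 0.204]
orientation: [-0.015, -3.141, -0.001]
force: [-0.4, -0.0, 0.2]
opening: 0.0004
```

```bash
python3 w.py .202; python3 r.py|head -5; python3 -c "
from h import *
go(.5495,-.357,.16,np.pi/2)
p=cams.read_camera('scene');t=cams.read_camera('top')
a=p['pixels'][90:330,150:400,::-1]; b=t['pixels'][80:320,100:350,::-1]
cv2.imwrite('pics/f.png',cv2.resize(np.hstack([a,b]),None,fx=1.6,fy=1.6,interpolation=cv2.INTER_CUBIC))"
```

```text
[ 0.5017 -0.3504  0.204 ] 76.025 0.0004437849665586908 [-0.4122 -0.0106  0.199 ]
top 0.91 [ 25. 178. 155.] 491 (array([434.2845, 352.0531]), [51.024375915527344, 68.07461547851562], np.float32(1.1122624))
top 0.89 [111. 190. 115.] 429 (array([ 433.5545, -134.4907]), [54.175045013427734, 58.35657501220703], np.float32(1.0917555))
top 0.71 [ 15. 136. 119.] 559 (array([648.1838,  57.6375]), [60.84955596923828, 68.37462615966797], np.float32(-0.0065711737))
top 0.64 [ 15. 136. 119.] 520 (array([575.1774,  57.44  ]), [54.430397033691406, 72.12577819824219], np.float32(0.0039690733))
top 0.63 [ 15. 136. 119.] 534 (array([499.8277,  58.7914]), [61.87864303588867, 62.26987075805664], np.float32(0.0044606924))
top pin 0.93 [ 0.4345 -0.1357] [297. 234.]
top pin 0.9 [0.6638 0.0599] [228. 156.]
top pin 0.62 [0.5034 0.0603] [228. 211.]
scene pin 0.95 [0.574  0.0537] [263. 194.]
scene pin 0.88 [0.6527 0.0593] [244. 206.]
scene pin 0.8 [0.5088 0.0616] [281. 187.]
scene pin 0.76 [0.5438 0.4525] [369. 278.]
scene pin 0.67 [ 0.5314 -0.0306] [258. 174.]
[ 0.5022 -0.3496  0.2047] 76.275 -2.255508447888822
scene 1288 (array([583.157 ,  59.9028]), [158.2366180419922, 238.85455322265625], np.float32(-0.0092487335))
stand (array([593.3724,  92.6922]), [282.97894287109375, 336.7333984375], np.float32(-0.012518287))
top 2431 (array([581.7345,  58.1445]), [151.95828247070312, 233.400390625], np.float32(-0.010066509))
stand (array([576.4591,  61.3281]), [222.4199676513672, 301.95819091796875], np.float32(-0.017837644))
tool_y yaw 1.5620 tilt 0.0000 q6 -2.256 offset(cm) [-4.7765 -0.5902  4.436 ] roll -0.0088 (or +3.1328)
```

View pics/f.png

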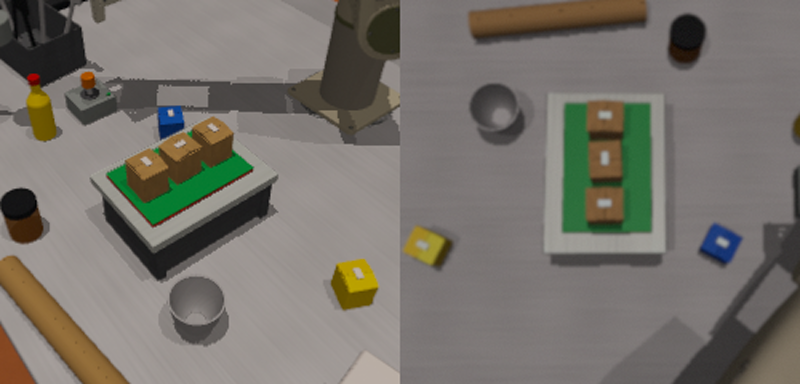

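Emit:
step_arm --deltas '[{"offset":[-4.7,-0.65,0],"roll":0},{"offset":[0,0,0],"roll":0},{"offset":[0,0,5],"roll":0},{"offset":[0,0,5],"roll":0},{"offset":[0,0,2],"roll":0},{"offset":[0,0,0],"roll":0},{"offset":[0,0,0],"roll":0}]' --grip_force 20

```text
t: 77.75
tool_pos: [0.55, -0.3587, 0.0873]
orientation: [0.014, 3.138, -0.004]
force: [-0.0, -0.2, 0.3]
opening: 0.0003
```

Emit:
step_arm --deltas '[{"offset":[0,0,0.5],"roll":0},{"offset":[0,0,0.5],"roll":0},{"offset":[0,0,0.5],"roll":0},{"offset":[0,0,0.5],"roll":0},{"offset":[0,0,0.4],"roll":0},{"offset":[0,0,0.3],"roll":0},{"offset":[0,0,0],"roll":0}]'

```text
t: 78.62
tool_pos: [0.5487, -0.3575, 0.057]
orientation: [-0.014, -3.141, -0.0]
force: [0.1, -0.5, 1.9]
opening: 0.0006
```

Emit:
step_arm --deltas '[{"offset":[0,0,0.3],"roll":0},{"offset":[0,0,0.2],"roll":0},{"offset":[0,0,0.1],"roll":0},{"offset":[0,0,0],"roll":0},{"offset":[0,0,0],"roll":0}]'

```text
t: 79.25
tool_pos: [0.5487, -0.3575, 0.0515]
orientation: [-0.014, -3.141, -0.0]
force: [-1.8, 1.0, 4.6]
opening: 0.0002
```

Emit:
step_arm --deltas '[{"offset":[0,0,0.1],"roll":0},{"offset":[0,0,0.1],"roll":0},{"offset":[0,0,0],"roll":0}]'

```text
t: 79.62
tool_pos: [0.5489, -0.3577, 0.0514]
orientation: [0.014, 3.141, -0.001]
force: [-6.2, 4.2, 16.1]
opening: 0.0003
```

Emit:
step_arm --deltas '[{"offset":[0,0,-2],"roll":0},{"offset":[0,0,-5],"roll":0},{"offset":[0,0,-5],"roll":0},{"offset":[5,0,-3],"roll":0},{"offset":[0,0,0],"roll":0},{"offset":[0,0,0],"roll":0}]'

```text
t: 80.38
tool_pos: [0.4988, -0.3571, 0.1992]
orientation: [0.015, 3.141, 0.0]
force: [0.4, -0.3, -0.5]
opening: 0.0007
```

```bash
python3 w.py .202; python3 r.py | head -5; python3 c.py; python3 -c "
from h import *
for n in ('scene','top'):
    p=cams.read_camera(n)
    for k in ('bowl','sauce'):
        for d in cams.pinpoint(p,k)[:1]: print(n,k,atz(p,d['xy'],0))
robot.close_job(); print('handed in',robot.read_state()['t'])"
```

```text
[ 0.4988 -0.3571  0.1992] 80.375 0.0006660565340806961 [ 0.4194 -0.3005 -0.5337]
top 0.94 [111. 189. 115.] 426 (array([ 433.0436, -134.0831]), [55.428558349609375, 55.699951171875], np.float32(1.0819179))
top 0.89 [ 25. 179. 156.] 464 (array([434.451 , 351.2844]), [50.03376770019531, 68.12256622314453], np.float32(1.1555148))
top 0.87 [ 15. 137. 119.] 552 (array([648.1851,  57.6392]), [60.846771240234375, 68.3714370727539], np.float32(-0.0065824986))
top 0.84 [ 15. 136. 119.] 544 (array([499.7716,  58.7637]), [61.93359375, 62.309879302978516], np.float32(0.004445553))
top 0.58 [ 15. 136. 118.] 557 (array([576.4733,  57.6291]), [60.016151428222656, 75.09777069091797], np.float32(-0.0055098534))
top pin 0.77 [0.6589 0.0614] [228. 158.]
top pin 0.73 [ 0.4374 -0.1367] [298. 233.]
top pin 0.7 [0.4976 0.0558] [230. 213.]
top pin 0.64 [0.5736 0.058 ] [229. 186.]
scene pin 0.93 [0.5001 0.06  ] [283. 185.]
scene pin 0.9 [0.658  0.0578] [242. 207.]
scene pin 0.87 [0.5487 0.4542] [368. 279.]
scene pin 0.77 [ 0.5395 -0.0469] [253. 173.]
scene pin 0.3 [0.7677 0.3412] [272. 294.]
[ 0.4988 -0.3566  0.1979] 80.625 -2.2668674905065274
scene 1287 (array([583.157 ,  59.9028]), [158.2366180419922, 238.85455322265625], np.float32(-0.0092487335))
stand (array([593.5928,  92.3212]), [282.813720703125, 336.3858337402344], np.float32(-0.009759188))
top 2434 (array([581.7406,  58.1765]), [152.02224731445312, 233.4119415283203], np.float32(-0.010066509))
stand (array([575.1576,  61.6075]), [224.03160095214844, 303.2514343261719], np.float32(-0.006976962))
[ 0.4987 -0.3572  0.1994] 81.225
ks [201 139   8   5  16] [205.375  141.5625] [ 0.5431 -0.361   0.078 ]
[(array([205.5, 139.8]), 0.56)]
[]
scene bowl [0.7139 0.2765 0.    ]
scene sauce [ 0.6919 -0.352   0.    ]
top bowl [0.7191 0.2873 0.    ]
the job is handed in; nothing more can be done
the job is handed in; nothing more can be done
```

The order is set out and I handed the job in at about 81 s of the 210 s. The one doubtful point is a drop of about 40 mm while the board was being laid down.

**What I did**
1. **Lamp on:** I pulled the knob up until it stopped, about 20 mm of travel with about 23 N on the pull.
2. **Board:** I slid it out over the right edge, tilted it upright, gripped it and turned it half a turn. I set its lower rim on the stand, laid it down green side up, then pushed it square and to the centre.
3. **Boxes:** I stood all three kraft boxes in a row on the board. One of them had been knocked about 2 cm aside along the way. I did not touch the yellow or the blue look-alike.
4. **Lamp off:** I pushed the knob down until it stopped, at about 16 N. That was the same height at which I had first touched it when it was in.

**What the last checks showed**
- **Board:** it is green side up, its centre within about 7 mm of the stand's centre and its angle within about 0.01 rad. It lies fully on the stand.
- **Boxes:** all three are upright at x ≈ 0.50, 0.58 and 0.66, y ≈ 0.058. They are well inside the rim.
- **Bowl and bottle:** the bowl and bottle read within about 1–2 cm of their first positions, which is the detector's own scatter. I never went near them.

**What went wrong or disagreed**
- **Finger height:** the fingertips were really about 34 mm above the reported tool height. My first two grips on the knob closed on air; I found the offset by touching the knob and corrected for it.
- **Tilting the board up:** it slid about 40 mm in the jaws, so I first held it by only about 10 mm. I regripped it deeper with its rim on the stand.
- **Laying the board down:** the last stretch, from about 15°, was not fully held; its upper rim came down about 40 mm onto the stand.
- **Knob at the end:** the last picture alone did not clearly show it was in. I rely on the stop force and the matching height.

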